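# Unstack the timer kit and set out the breadboarding bench

## Robot

A 6-joint arm with a two-finger parallel gripper is mounted at the origin on the work surface. World frame = base frame: x ahead of the robot, y to its left, z up, the work surface at z = 0. Lengths are in m, angles in rad, forces in N, time in s.
With the tool pointing down it reaches from about 0.3 to 0.875 m from the base axis. Payload 6.4 kg.
Tool frame: the origin (TCP) lies midway between the tips of the shut fingers; the grasp point (between the pads) lies 19 mm behind it (env.grip_point_offset is the distance from the TCP to the grasp point, in m); z points along the fingers, x is the direction in which the jaws open and shut, and the axes are right-handed (so a half turn about z gives the same grasp; the last joint's range is limited). The gripper opens to 85 mm and grips with 20 to 120 N. Pads are 22 mm wide; open, the fingers measure 114 mm over their backs; the gripper's body (76 mm by 85 mm) begins 54 mm behind the grasp point. The pads swing forward as they close: fully open they stand 13 mm farther back than shut.
Start: joints at [-1.353, 0.181, 1.607, -0, 1.354, -0.206], TCP at [0.236, -0.524, 0.231] pointing down, gripper open.
Joint ranges: [-2.99, 2.99], [-0.89, 2.07], [0.3, 2.58], [-1.14, 4.28], [0, 2.63], [-3.12, 3.12]. Speed limits (rad/s): [2.57, 2.57, 3.01, 3.14, 3.14, 3.14].

## Interface

Orientations are given as a 3x3 rotation matrix whose columns are the frame's x, y, z axes.
In Python, from station import env gives the robot as it stands. The module is installed in compiled form; this text tells all that it offers.
- The arm moves only by the tool step_arm, never from a script. Its argument "targets" is a list of rows, each a list of 3 entries, a list of its own where there are three numbers: the shift along the world's x, y, z scaled (see below), then the turn, a rotation vector about the world's x, y, z scaled (see below), then the closure in counts, from 0 (fully open) to 255 (shut). In form: [[[dx, dy, dz], [wx, wy, wz], gripper], ...]. A call has 1 to 20 rows; each row shifts and turns the commanded pose from where the row before left it; what a row does not reach is not made up. The controller multiplies each number of a shift by 300 mm and each number of a turn by 90 degrees. A row lasts 1/12 s, in which the tool goes at most 41.7 mm and 7.16 degrees, less where a joint would pass 70% of its speed; a pose out of reach is approached as far as the arm can. A call with a number of a shift or a turn outside -1 to 1 is refused whole. A call with a gripper value outside its range is refused whole. The fingers move at their own pace and stop on an object; the grip force is fixed at half the most. Time passes only in rows, so rows that do not move let the fingers close. It gives the time, the measured TCP pose, the force and the opening at its end, in the units of the state.
- env.get_state(): the state, without advancing time (a new reading comes with each control period).
- env.get_image(name): name is "side" or "top"; returns the picture (384x512x3 uint8, red, green, blue); there is no depth.
- env.camera_params(name): a dict with "fov_y" (degrees; the focal length in pixels is half the picture's height over the tangent of half this angle, whatever the lens; pixels are square), "cx", "cy" (the principal point, pixels), "k1" (the pictures are not rectified: a ray, as slopes to the right and down, at radius r is drawn at 1 + k1 r^2 times it, then the intrinsics apply), "rvec" (rotation vector, rad) and "tvec" (3), from world to camera coordinates, as OpenCV has them. Camera axes: x right, y down, z forward; pixel columns grow to the right and rows downward; lengths in m; the calibration is good to about 2 mm. A picture is of the moment at which its call begins. camera_params takes no time and is no camera call.
- env.sign_off(): hands the job in, once; it reports no verdict.
Trained networks look in the newest picture that a camera, given by its name, has taken for a name from the list of things; names that differ only in an ending like _2 or _b are one class to them, and where a whole thing is asked for, a point or a joint stands for the part that bears it (a point fixed in the world has none). Each returns a list of dicts, best first, with "confidence" (0 to 1); they miss things now and then, are a little off and sometimes report something else, mostly with a low value. They report only what shows in the picture. A call takes as long as a camera call. They do not tell look-alikes from the thing itself.
- env.silhouettes(camera, target): "mask" (384x512 bool, what is visible of it) and "xy" ([column, row] in pixels, amid what is visible of it).
The state is a dict: "time_s": time; "joint_pos": joint angles; "joint_velocities": joint speeds; "joint_torque": joint torques, N m; "tcp_pos": TCP position; "orientation": TCP orientation; "contact_force": force on the tool from outside, world axes, zero at the start; "moment": the same for the moment, N m; "opening": finger opening in m.
Only numpy, scipy, OpenCV 4.12 (cv2) and the standard library are available. Lean on these libraries where they do the work, as an engineer would, in place of code of your own. Each camera call takes 0.05 s, during which the arm holds its last target.

## Task

The kit for the next build has come back piled up on its breadboard; set out the bench with it, taking the pile apart from the top down, one thing at a time. Put the brass thumb nut in the white parts dish, stand the chrome tip tin upright in the ring of the soldering stand, lay the beige timer module flat in the black tray, and last lay the breadboard flat on the aluminium base plate, lengthwise between its four corner stops. Set each thing down gently, without dropping it, and leave the other thumb nut and the solder reel where they are.

Things in the scene. Friction and masses are not known exactly. Their poses are not given: they have to be found in the camera images.
- nut_c (a point): the pile's top piece: a brass knurled thumb nut, 18 mm high: a knurled head 30 mm in diameter and 8 mm thick below, a plain boss 16 mm in diameter and 10 mm tall above it. It stands on the tin's lid, head down. Point: its centre, half-way up (9 mm above its underside); z up. About 60 g
- tin_c (a point): second in the pile: a closed chrome soldering tip tin, a plain round can 50 mm in diameter (49 mm below its lid) and 30 mm high with a flat lid. It stands on the timer module. Point: its centre, half-way up (15 mm above its underside); z up. About 90 g
- timer_c (a point): third in the pile: a beige plastic timer module lying flat on the breadboard. 62 mm long (own x), 46 mm wide (own y), 28 mm high in the middle 46 mm of its length; the screw-terminal steps at its two x ends are 8 mm long and 16 mm high. Its two y sides are flat and full-height in the middle: 46 mm across to grip. Point: its centre, half-way up (14 mm above its underside); z up. About 120 g
- breadboard_c (a point): bottom of the pile, lying on the cart: an ivory solderless breadboard, 83 mm long (own y), 55 mm wide (own x), 9.5 mm thick, flat sides. Point: its centre, half-way up (4.75 mm above its underside); z up. About 60 g
- dish_in (a point): the parts dish: a fixed shallow white ceramic dish, empty, 100 mm across the rim and 14 mm high, flat inner floor about 78 mm across with sloping sides. Point: centre of its inner floor, 3 mm above the cart; z up
- stand_seat (a point): the soldering stand: a fixed dark cast block 165 by 86 mm, 18 mm high, with a wire-coil iron holder at its far end and, near its other end, an empty upright steel ring, the seat of the tip tin: 64 mm inside diameter, 71 mm outside, 8 mm high. Point: centre of the ring on the block's top face (18 mm above the cart). Own x points from the ring to the coil holder, whose foot is 84 mm away and which leans away from the ring up to 105 mm above the cart; z up
- tray_in (a point): the module tray: a fixed, empty, open black antistatic tray, 96 mm (own x) by 80 mm (own y) outside and 12 mm high, walls and floor 3 mm (inside 90 by 74 mm). Point: centre of its inner floor, 3 mm above the cart; z up
- plate_seat (a point): the prototyping base plate: a fixed aluminium plate, 100 by 150 mm, its top face 8 mm above the cart, with four black L-shaped corner stops (4.5 mm high, 3 mm thick, legs 14 mm) that leave a bay 71 mm (own x) by 99 mm (own y) for the breadboard, open along the sides between the stops; three grey binding posts 21 mm tall stand in a row beyond the bay, 74 mm from its centre along own y. Point: centre of the bay on the plate's top face; z up
- spare_nut_c (a point): a second brass thumb nut of the same kind (30 mm diameter, 18 mm high), standing loose on the cart, not part of the pile: to be left where it is. Point: its centre, 9 mm above the cart
- reel_c (a point): a loose reel of solder wire standing on the cart, grey flanges, 54 mm in diameter, 38 mm high: to be left where it is. Point: its centre, 19 mm above the cart
Mind the look-alikes: they are no part of the job. What is shaped like the part that bears nut_c but blue or red is not meant.

How it is judged:
On the way, in this order (a step that is already met when the one before it is completed fails the run):
1. the thumb nut from the pile lies in the parts dish (horizontal distance between nut_c and dish_in below 0.03 m and z of nut_c in the frame of dish_in between 0 and 0.022 m), for 0.2 s.
2. the tip tin stands inside the ring of the soldering stand (horizontal distance between tin_c and stand_seat below 0.012 m and z of tin_c in the frame of stand_seat between 0.011 and 0.0175 m and angle between tin_c's own z axis and vertical below 0.08 rad), for 0.2 s.
3. the timer module lies flat in the black tray (horizontal distance between timer_c and tray_in below 0.025 m and z of timer_c in the frame of tray_in between 0.01 and 0.0165 m and angle between timer_c's own z axis and vertical below 0.08 rad), for 0.2 s.
4. the breadboard lies flat between the corner stops of the base plate (horizontal distance between breadboard_c and plate_seat below 0.014 m and z of breadboard_c in the frame of plate_seat between 0.00075 and 0.00725 m and angle between breadboard_c's own z axis and vertical below 0.08 rad and angle between the y axis of breadboard_c and the y axis of plate_seat, either way round below 0.3 rad), for 0.2 s.
At the end, for the whole second after the job is handed in: Nut on the dish floor (within 30 mm of its centre); tin upright in the ring (12 mm); timer module flat on the tray floor (25 mm); breadboard flat on the plate between the corner stops (14 mm, long side along the bay within 0.3 rad, either way round); all released and at rest (all of step 1 and all of step 2 and all of step 3 and all of step 4 and linear speed of each of nut, tin, timer, breadboard below 0.03 m/s and contact force between the fingers and nut below 0.05 N and contact force between the fingers and tin below 0.05 N and contact force between the fingers and timer below 0.05 N and contact force between the fingers and breadboard below 0.05 N); the robot touches nothing.
It fails at once if a thing of the pile is dropped or thrown (moves faster than 0.7 m/s with no finger on it, a fall of about 25 mm) ((linear speed of nut above 0.7 m/s and contact force between the fingers and nut below 0.05 N) or (linear speed of tin above 0.7 m/s and contact force between the fingers and tin below 0.05 N) or (linear speed of timer above 0.7 m/s and contact force between the fingers and timer below 0.05 N) or (linear speed of breadboard above 0.7 m/s and contact force between the fingers and breadboard below 0.05 N)).
It fails at once if the second thumb nut is pushed more than 15 mm from its place (distance of spare_nut_c from where it was at the start of the episode above 0.015 m).
It fails at once if the solder reel is pushed more than 15 mm from its place (distance of reel_c from where it was at the start of the episode above 0.015 m).
It also fails if it takes over 112 s, if anything falls off the work surface, if the arm or the gripper's body presses on something with over 40 N, if the wrist force passes 120 N, or if a joint passes its speed limit or range.

## Working session

There is one attempt and no reset: what is moved stays moved. The work goes in short steps, Python scripts to look and compute and a tool call to move; the robot and the scene stay as the last step left them, time stands still between calls to the robot, and variables do not carry over. Pictures are saved under pics/ and viewed, and the job is handed in when it is done.

Besides the shell and the picture viewer there is one more tool, called after ">>>" as name(argument=value, ...) on one line, values as JSON. step_arm: Moves the arm, as the interface text tells. Shifts and turns lie within -1 to 1; 1 stands for 300 mm of shift or 90 degrees of turn. Its arguments: {"type":"object","properties":{"targets":{"type":"array"}},"required":["targets"]}

```bash
mkdir -p pics; ls
python3 - <<'E'
from station import env
import cv2
s=env.get_state()
for k,v in s.items(): print(k,v)
for c in ("side","top"):
    im=env.get_image(c); cv2.imwrite(f"pics/{c}0.png",im[:,:,::-1]); print(c,env.camera_params(c))
print(env.grip_point_offset)
E
```

```text
pics
time_s 0.0
joint_pos [-1.35331973e+00  1.81549364e-01  1.60799712e+00  7.09608916e-07
  1.35382254e+00 -2.06323623e-01]
joint_velocities [-8.38879340e-04  9.12317696e-04  1.86165724e-03 -2.66795238e-05
 -9.85483529e-05 -5.74086706e-04]
joint_torque [-9.84770813e-04 -4.44880879e+01 -3.51337516e+01 -3.62431147e-04
  9.00631916e-03  1.60565475e-05]
tcp_pos [ 0.23633726 -0.52357619  0.23038475]
orientation [[ 4.11226962e-01 -9.11532906e-01 -3.82603305e-04]
 [-9.11531329e-01 -4.11226978e-01  1.73467307e-03]
 [-1.73854838e-03 -3.64589436e-04 -9.99998422e-01]]
contact_force [ 0.03694427 -0.21539512  0.1661869 ]
moment [ 0.03573201 -0.05308137  0.01264302]
opening 0.08533046545936965
side {'fov_y': 50.654040735363544, 'cx': 250.30797789358277, 'cy': 192.7514099950601, 'k1': -0.13898207231878656, 'rvec': array([ 2.12516994, -0.15283965,  0.09483633]), 'tvec': array([-0.48761289,  0.07720562,  1.07279074])}
top {'fov_y': 47.32749228018433, 'cx': 260.98005438834895, 'cy': 189.1723735131534, 'k1': -0.07742616774807627, 'rvec': array([ 2.09635806, -2.13986929,  0.1581769 ]), 'tvec': array([-0.00437974,  0.47945732,  1.36739945])}
0.0187
```

View pics/side0.png

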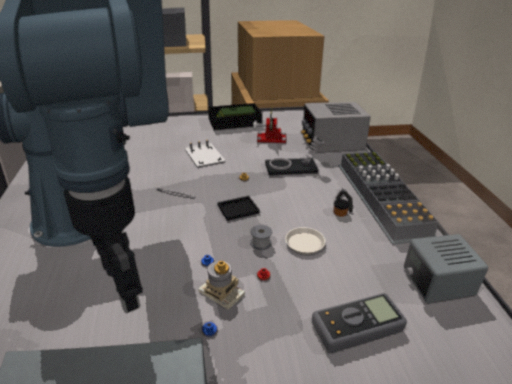

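View pics/top0.png

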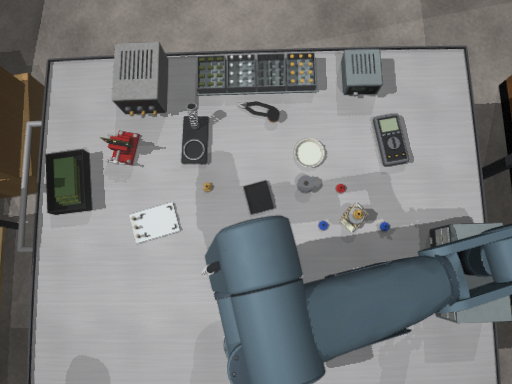

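Pile: side (221,280) / top (355,214). Its nut is the brass one at side (222,267) / top (358,213). It could be mistaken for the spare brass nut at side (244,176) / top (208,187), the blue nuts at side (207,260) and (209,328) / top (323,225) and (385,227), or the red nut at side (263,274) / top (341,188). Next I'll take crops and detections.

```bash
cat > h.py <<'E'
import numpy as np, cv2
from scipy.optimize import least_squares
from scipy.spatial.transform import Rotation as Rot
from station import env
def cam(c):
    p=env.camera_params(c); f=192/np.tan(np.radians(p['fov_y']/2))
    return f,p['cx'],p['cy'],p['k1'],cv2.Rodrigues(np.array(p['rvec']))[0],np.array(p['tvec'])
C={c:cam(c) for c in("side","top")}
def proj(c,X):
    f,cx,cy,k,R,t=C[c]; X=np.atleast_2d(X); Y=X@R.T+t; s=Y[:,:2]/Y[:,2:]; r2=(s**2).sum(1,keepdims=True)
    return s*(1+k*r2)*f+[cx,cy]
def ray(c,uv):
    f,cx,cy,k,R,t=C[c]; d=(np.array(uv,float)-[cx,cy])/f; s=d.copy()
    for _ in range(30): s=d/(1+k*(s@s))
    return -R.T@t, R.T@np.array([*s,1])
def onz(c,uv,z):
    o,d=ray(c,uv); return o+d*(z-o[2])/d[2]
def tri(uvs,uvt):
    (a,d),(b,e)=ray("side",uvs),ray("top",uvt); d/=np.linalg.norm(d);e/=np.linalg.norm(e)
    st=np.linalg.lstsq(np.c_[d,-e],b-a,rcond=None)[0]; p,q=a+d*st[0],b+e*st[1]
    return (p+q)/2, np.linalg.norm(p-q)
def crop(c,name,x0,y0,x1,y1,s,im=None):
    im=env.get_image(c) if im is None else im
    cv2.imwrite(name,cv2.resize(im[y0:y1,x0:x1,::-1],None,fx=s,fy=s,interpolation=cv2.INTER_CUBIC)); return im
E
python3 - <<'E'
from h import *
ims={c:env.get_image(c) for c in C}
crop("side","pics/s1.png",190,240,290,345,5,ims["side"]); crop("top","pics/t1.png",310,175,400,245,7,ims["top"])
Z=dict(nut_c=.0855,tin_c=.06,timer_c=.0235,breadboard_c=.00475,dish_in=.003,stand_seat=.018,tray_in=.003,plate_seat=.008,spare_nut_c=.009,reel_c=.019)
M={}
for n,z in Z.items():
  for c in C:
    for d in env.silhouettes(c,n)[:5]:
        if d['confidence']<.2: continue
        m=d['mask']; ys,xs=np.nonzero(m)
        print(n,c,round(d['confidence'],2),np.round(d['xy'],1),len(xs),(xs.min(),xs.max(),ys.min(),ys.max()),np.round(onz(c,d['xy'],z),3))
        M[f"{n}|{c}|{int(d['xy'][0])}"]=m
np.savez_compressed("m.npz",**M)
print(env.get_state()['time_s'])
E
```

```text
nut_c side 0.72 [208.8 325. ] 145 (np.int64(203), np.int64(216), np.int64(322), np.int64(335)) [ 0.351 -0.468  0.086]
nut_c side 0.65 [265.  270.5] 117 (np.int64(257), np.int64(269), np.int64(269), np.int64(279)) [ 0.47  -0.348  0.086]
nut_c side 0.65 [205.1 260.7] 102 (np.int64(202), np.int64(213), np.int64(255), np.int64(266)) [ 0.355 -0.303  0.086]
nut_c side 0.49 [219.9 267.7] 153 (np.int64(214), np.int64(228), np.int64(262), np.int64(274)) [ 0.383 -0.327  0.086]
nut_c top 0.6 [358.5 215. ] 82 (np.int64(353), np.int64(362), np.int64(210), np.int64(219)) [ 0.384 -0.314  0.085]
nut_c top 0.52 [382.7 228.4] 71 (np.int64(380), np.int64(389), np.int64(222), np.int64(230)) [ 0.341 -0.386  0.085]
nut_c top 0.5 [342.  189.1] 92 (np.int64(335), np.int64(345), np.int64(183), np.int64(193)) [ 0.466 -0.267  0.085]
tin_c side 0.76 [216.7 278. ] 368 (np.int64(208), np.int64(231), np.int64(262), np.int64(287)) [ 0.375 -0.329  0.06 ]
timer_c side 0.82 [215.8 290.2] 307 (np.int64(205), np.int64(236), np.int64(280), np.int64(299)) [ 0.372 -0.327  0.023]
breadboard_c side 0.86 [228.5 293.2] 382 (np
[... 1056 characters left out ...]
6 [201.4 154.4] 597 (np.int64(186), np.int64(224), np.int64(141), np.int64(166)) [0.372 0.336 0.008]
plate_seat top 0.86 [154.6 221.5] 1286 (np.int64(130), np.int64(178), np.int64(203), np.int64(241)) [0.385 0.339 0.008]
spare_nut_c side 0.62 [242.  173.7] 56 (np.int64(240), np.int64(248), np.int64(172), np.int64(180)) [0.493 0.18  0.009]
spare_nut_c top 0.61 [208.2 186.1] 58 (np.int64(204), np.int64(212), np.int64(183), np.int64(191)) [0.499 0.161 0.009]
reel_c side 0.62 [261.  236.9] 466 (np.int64(251), np.int64(272), np.int64(224), np.int64(249)) [ 0.496 -0.158  0.019]
reel_c top 0.54 [304.  184.1] 239 (np.int64(297), np.int64(313), np.int64(176), np.int64(193)) [ 0.497 -0.155  0.019]
1.2
```

View pics/s1.png

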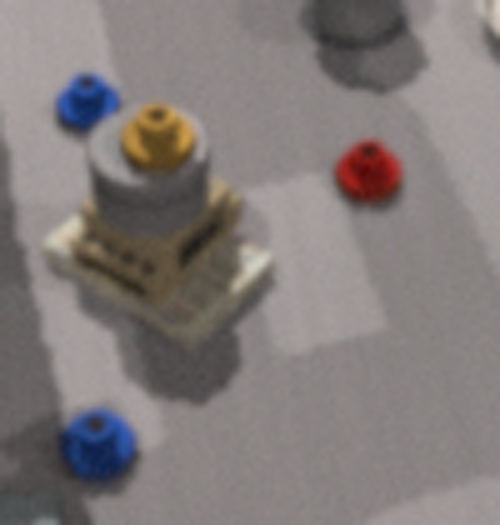

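View pics/t1.png

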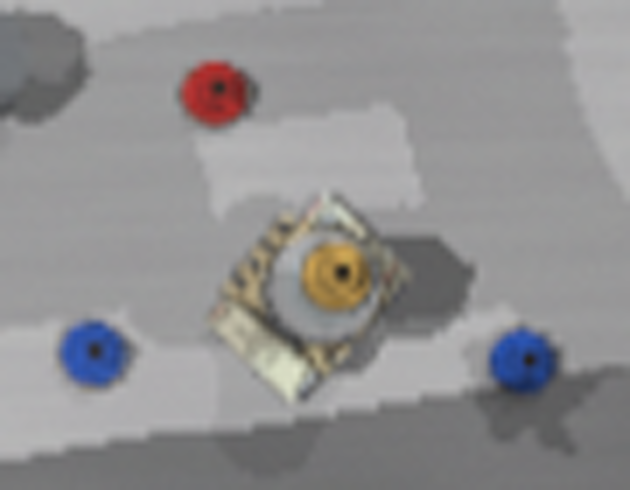

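Run:
```python
from h import *
def S(x,y): return (190+(x+.5)/5-.5,240+(y+.5)/5-.5)
def T(x,y): return (310+(x+.5)/7-.5,175+(y+.5)/7-.5)
print("nut hole",tri(S(157,107),T(343,272)), onz("side",S(157,107),.0855),onz("top",T(343,272),.0855))
print("tin top",onz("side",S(150,146),.0675))
print("bb")
for c in [S(45,245),S(190,345),S(272,262)]: print(onz("side",c,.0095 if c!=S(190,345) else 0.0))
for c in [T(325,195),T(210,318),T(295,400),T(407,280)]: print(onz("top",c,.0095))
```

```text
nut hole (array([ 0.38717792, -0.31340233,  0.09069961]), np.float64(0.0020770717817553846)) [ 0.38648311 -0.30769867  0.0855    ] [ 0.38882225 -0.31441747  0.0855    ]
tin top [ 0.38271488 -0.31085839  0.0675    ]
bb
[ 0.33625846 -0.30368855  0.0095    ]
[ 0.39247329 -0.3592603   0.        ]
[ 0.43089953 -0.32648442  0.0095    ]
[ 0.43389524 -0.32307436  0.0095    ]
[ 0.37758678 -0.26661758  0.0095    ]
[ 0.33871374 -0.30408888  0.0095    ]
[ 0.39315167 -0.35908085  0.0095    ]
```

Run:
```python
from h import *
a=cv2.imread("pics/side0.png")[:,:,::-1]; b=cv2.imread("pics/top0.png")[:,:,::-1]
crop("side","pics/s2.png",195,255,250,312,10,a); crop("top","pics/t2.png",335,198,375,238,14,b)
crop("top","pics/t3.png",120,95,220,245,4,b); crop("side","pics/s3.png",180,130,330,260,5,a)
```

```text
(no output)
```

View pics/s2.png

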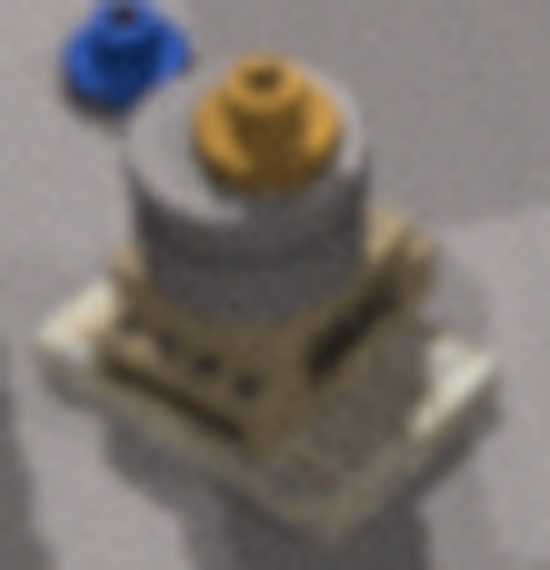

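View pics/t2.png

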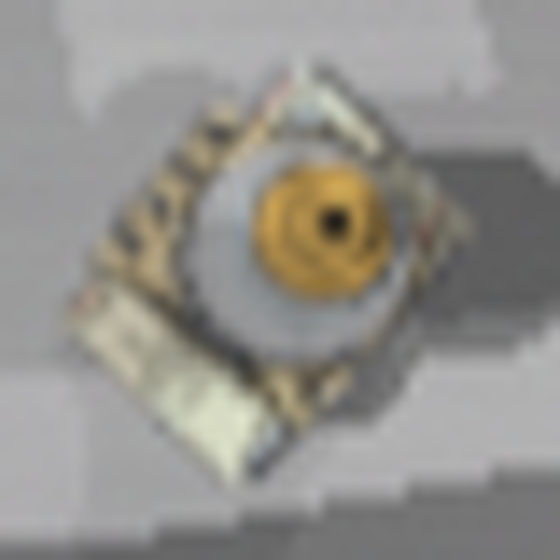

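View pics/s3.png

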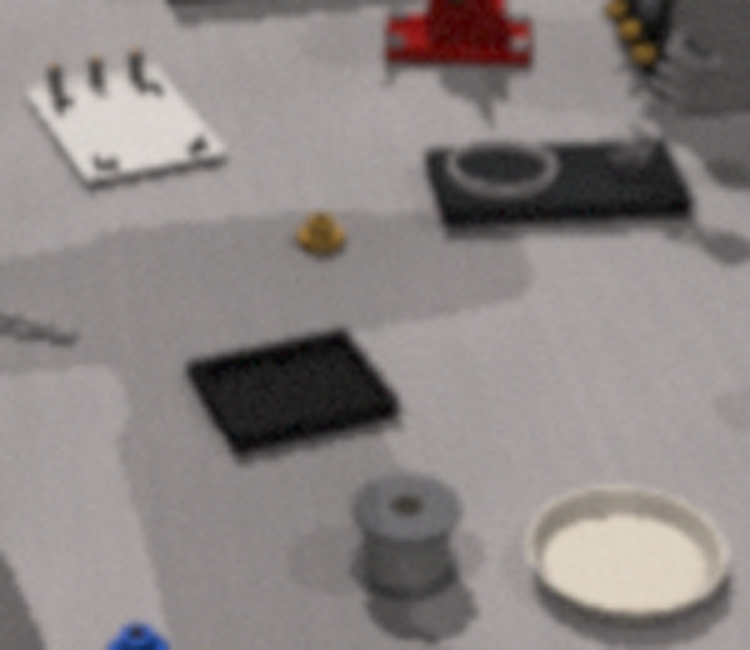

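View pics/t3.png

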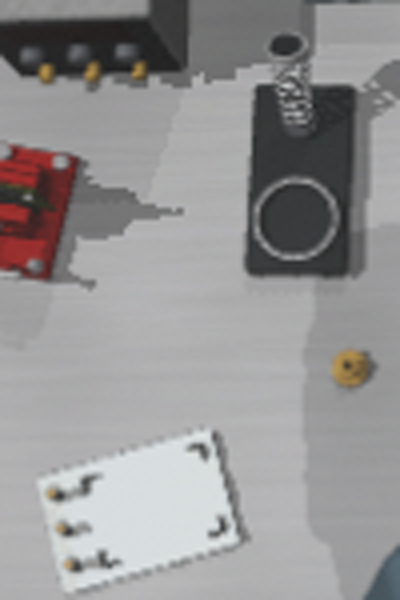

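```bash
cat > fit.py <<'E'
from h import *
from scipy.ndimage import map_coordinates
from scipy.optimize import minimize
def seg(a,b,n=30): return np.array(a)+(np.array(b)-a)*np.linspace(0,1,n)[:,None]
def box(lx,ly,z0,z1):  # list of 3D solid points
    return np.array([[sx*lx/2,sy*ly/2,z] for sx in(-1,1) for sy in(-1,1) for z in(z0,z1)])
def cyl(r,z0,z1):
    a=np.linspace(0,2*np.pi,60,endpoint=False); return np.vstack([np.c_[r*np.cos(a),r*np.sin(a),0*a+z] for z in(z0,z1)])
def place(P,p):
    c,s=np.cos(p[2]),np.sin(p[2]); return np.c_[c*P[:,0]-s*P[:,1]+p[0], s*P[:,0]+c*P[:,1]+p[1],P[:,2]]
def hull(c,P):
    h=cv2.convexHull(proj(c,P).astype(np.float32))[:,0]
    h=np.vstack([h,h[:1]]); L=np.r_[0,np.cumsum(np.linalg.norm(np.diff(h,axis=0),axis=1))]
    t=np.linspace(0,L[-1],200); return np.c_[np.interp(t,L,h[:,0]),np.interp(t,L,h[:,1])]
def gmag(im,s=1.0):
    g=0
    for k in range(3):
        b=cv2.GaussianBlur(im[:,:,k].astype(float),(0,0),s)
        g=np.maximum(g,np.hypot(cv2.Sobel(b,-1,1,0),cv2.Sobel(b,-1,0,1)))
    return np.minimum(g,150)
def fit(ims,cams,solids,p0,yaw=True,s=1.0,span=.012):
    """solids: list of point sets whose hull outline is scored"""
    G={c:gmag(ims[c],s) for c in cams}
    def cost(q):
        p=[q[0]*.01+p0[0],q[1]*.01+p0[1],p0[2]+(q[2]*.1 if yaw else 0)]; v=0
        for c in cams:
            for P in solids:
                h=hull(c,place(P,p)); v-=map_coordinates(G[c],[h[:,1],h[:,0]],order=1).mean()
        return v
    best=None
    for dx in(-.6,0,.6):
        for dy in(-.6,0,.6):
            r=minimize(cost,[dx,dy]+([0] if yaw else []),method="Nelder-Mead",options=dict(initial_simplex=None))
            if best is None or r.fun<best.fun: best=r
    q=best.x
    return np.array([q[0]*.01+p0[0],q[1]*.01+p0[1],p0[2]+(q[2]*.1 if yaw else 0)]),best.fun
def draw(im,c,Ps,box,sc,name):
    x0,y0,x1,y1=box; o=cv2.resize(im[y0:y1,x0:x1,::-1],None,fx=sc,fy=sc,interpolation=cv2.INTER_CUBIC)
    for i,P in enumerate(Ps):
        h=(hull(c,P)-[x0,y0]+.5)*sc-.5
        cv2.polylines(o,[np.round(h).astype(np.int32)],True,[(0,0,255),(0,255,0),(255,0,0),(255,0,255)][i%4],1)
    cv2.imwrite(name,o)
E
python3 - <<'E'
from fit import *
ims={"side":cv2.imread("pics/side0.png")[:,:,::-1],"top":cv2.imread("pics/top0.png")[:,:,::-1]}
yb=np.arctan2(.3231-.2666,.4339-.3776)  # placeholder
v=np.array([.434,-.323])-np.array([.3776,-.2666]); yaw=np.arctan2(v[1],v[0])-np.pi/2
D={
 "bb":([box(.055,.083,0,.0095)],(.386,-.313,yaw),True),
 "tin":([cyl(.025,.0375,.0675)],(.384,-.313,0),False),
 "nuthead":([cyl(.015,.0675,.0755)],(.387,-.313,0),False),
 "dish":([cyl(.05,.013,.014)],(.61,-.17,0),False),
 "tray":([box(.096,.080,.0,.012)],(.457,.003,-.3),True),
 "ring":([cyl(.0355,.0255,.026)],(.633,.21,0),False),
 "block":([box(.165,.086,0,.018)],(.67,.21,0),True),
 "plate":([box(.1,.15,0,.008)],(.38,.337,1.3),True),
 "spare":([cyl(.015,0,.008)],(.497,.165,0),False),
 "reel":([cyl(.027,.033,.038)],(.497,-.155,0),False),
}
for n,(P,p0,y) in D.items():
    for cs in(["side"],["top"],["side","top"]):
        print(n,cs,*[np.round(x,4) for x in fit(ims,cs,P,p0,y)])
E
```

```text
bb ['side'] [ 0.3874 -0.3043 -2.2843] -89.4333
bb ['top'] [ 0.3859 -0.3399 -2.3561] -95.3385
bb ['side', 'top'] [ 0.3873 -0.3041 -2.2502] -165.1503
tin ['side'] [ 0.3803 -0.3147  0.    ] -101.8815
tin ['top'] [ 0.3715 -0.3126  0.    ] -115.7561
tin ['side', 'top'] [ 0.3778 -0.3165  0.    ] -197.7835
nuthead ['side'] [ 0.385  -0.3123  0.    ] -139.6149
nuthead ['top'] [ 0.3876 -0.3123  0.    ] -139.877
nuthead ['side', 'top'] [ 0.3862 -0.3122  0.    ] -275.549
dish ['side'] [ 0.6025 -0.1779  0.    ] -94.7695
dish ['top'] [ 0.6107 -0.1857  0.    ] -82.7534
dish ['side', 'top'] [ 0.6057 -0.1758  0.    ] -165.8117
tray ['side'] [ 0.458  -0.0055  0.2387] -149.9999
tray ['top'] [ 0.4596 -0.0059  0.2424] -148.5297
tray ['side', 'top'] [ 0.4585 -0.0062  0.2428] -298.4863
ring ['side'] [0.6187 0.198  0.    ] -126.2986
ring ['top'] [0.6239 0.2182 0.    ] -109.2505
ring ['side', 'top'] [0.6204 0.2015 0.    ] -215.411
block ['side'] [ 0.6578  0.2063 -0.0152] -147.3184
block ['top'] [ 0.6606  0.208  -0.0301] -142.3064
block ['side', 'top'] [ 0.6583  0.2079 -0.03  ] -288.4743
plate ['side'] [0.3826 0.3429 1.2187] -79.2444
plate ['top'] [0.3656 0.3356 1.2448] -63.3026
plate ['side', 'top'] [0.3778 0.3338 1.2136] -135.0996
spare ['side'] [0.4968 0.1649 0.    ] -149.1455
spare ['top'] [0.4981 0.1637 0.    ] -149.7092
spare ['side', 'top'] [0.4971 0.1641 0.    ] -298.0229
reel ['side'] [ 0.4956 -0.1559  0.    ] -78.3757
reel ['top'] [ 0.494  -0.1566  0.    ] -81.5741
reel ['side', 'top'] [ 0.4948 -0.1564  0.    ] -158.8537
```

Run:
```python
from fit import *
ims={"side":cv2.imread("pics/side0.png")[:,:,::-1],"top":cv2.imread("pics/top0.png")[:,:,::-1]}
y=.785
bb=place(box(.055,.083,0,.0095),(.3855,-.3135,y)); tm=place(box(.046,.046,.0095,.0375),(.384,-.313,y)); tin=place(cyl(.025,.0375,.0675),(.383,-.3135,0))
nut=place(cyl(.015,.0675,.0755),(.3862,-.3122,0))
draw(ims["side"],"side",[bb,tm,tin,nut],(195,255,250,312),10,"pics/o_s.png")
draw(ims["top"],"top",[bb,tm,tin,nut],(335,198,375,238),14,"pics/o_t.png")
v=np.array([np.cos(1.2136),np.sin(1.2136)])
pl=place(box(.1,.15,0,.008),(.3826,.339,1.22)); rg=place(cyl(.0355,.0255,.026),(.62,.21,0)); blk=place(box(.165,.086,0,.018),(.6583,.2079,-.03))
ds=place(cyl(.05,.013,.014),(.61,-.172,0)); tr=place(box(.096,.080,.0,.012),(.4585,-.0062,.2428))
draw(ims["side"],"side",[pl,rg,ds,blk,tr],(180,130,330,260),5,"pics/o_s2.png")
draw(ims["top"],"top",[pl,rg,ds,blk,tr],(120,95,330,245),4,"pics/o_t2.png")
```

```text
(no output)
```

View pics/o_s.png

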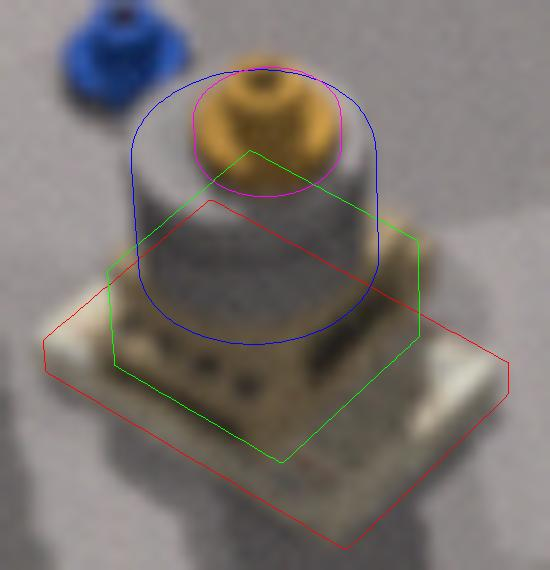

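View pics/o_t.png

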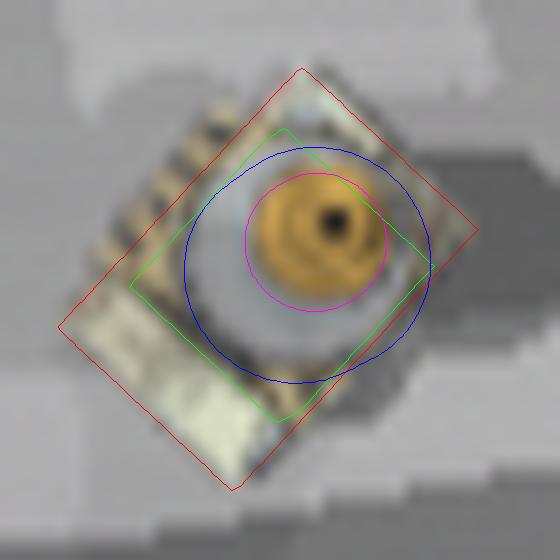

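View pics/o_s2.png

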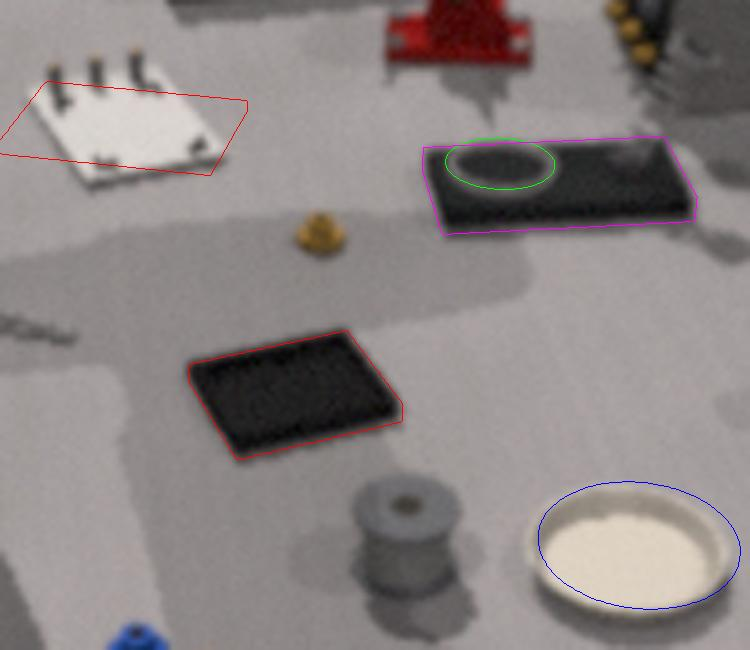

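View pics/o_t2.png

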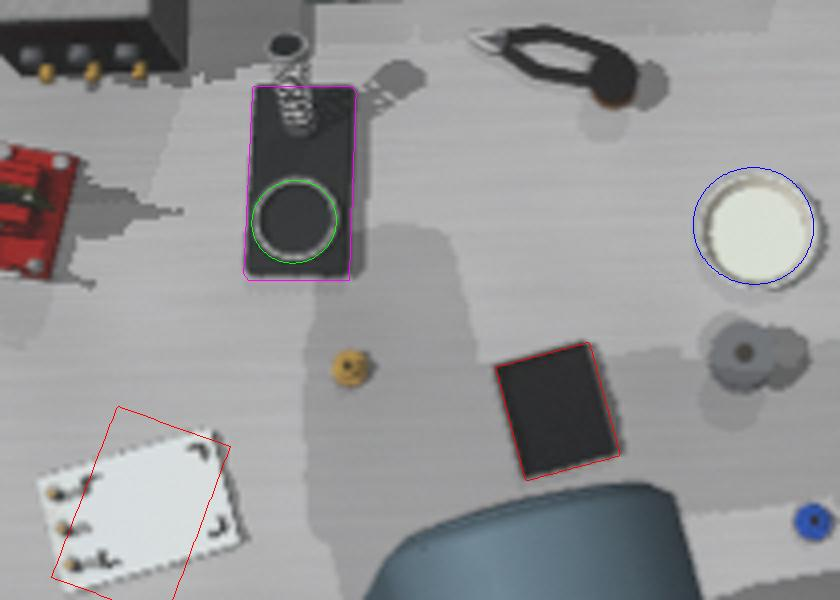

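Run:
```python
from fit import *
ims={"side":cv2.imread("pics/side0.png")[:,:,::-1],"top":cv2.imread("pics/top0.png")[:,:,::-1]}
y=.785
D={
 "bb":([box(.055,.083,0,.0095)],(.3855,-.3135,y),True),
 "timer":([np.vstack([box(.062,.046,.0095,.0255),box(.046,.046,.0095,.0375)])],(.387,-.316,y),True),
 "tin":([cyl(.025,.0375,.0675),cyl(.025,.067,.0675)],(.384,-.3135,0),False),
 "dish":([cyl(.05,.013,.014)],(.61,-.172,0),False),
 "dishfl":([cyl(.039,.003,.0031)],(.61,-.172,0),False),
 "ring":([cyl(.0355,.0255,.026)],(.62,.21,0),False),
 "plate":([box(.1,.15,.0,.008),box(.1,.15,.0079,.008)],(.38,.337,.265),True),
}
R={}
for n,(P,p0,yy) in D.items():
    for cs in(["side"],["top"],["side","top"]):
        r,v=fit(ims,cs,P,p0,yy,s=.8); print(n,cs,np.round(r,4),round(v,1)); R[n]=r
Ps=[place(D[k][0][0],R[k]) for k in("bb","timer","tin")]
draw(ims["side"],"side",Ps,(195,255,250,312),10,"pics/o_s.png")
draw(ims["top"],"top",Ps,(335,198,375,238),14,"pics/o_t.png")
pl=R["plate"]; bay=[place(box(.071,.099,.008,.0081)+[0,dy,0],pl) for dy in(-.02,-.015)]
draw(ims["side"],"side",[place(D["plate"][0][0],pl)]+bay,(180,130,230,175),15,"pics/o_s2.png")
draw(ims["top"],"top",[place(D["plate"][0][0],pl)]+bay,(125,195,190,245),12,"pics/o_t2.png")
```

```text
bb ['side'] [ 0.3877 -0.3054  0.7865] -93.4
bb ['top'] [ 0.3662 -0.3036  0.6003] -96.3
bb ['side', 'top'] [ 0.3774 -0.3225  0.5421] -178.6
timer ['side'] [ 0.3829 -0.3051  0.8529] -104.5
timer ['top'] [ 0.378 -0.313  0.618] -116.3
timer ['side', 'top'] [ 0.3844 -0.3065  0.8848] -216.5
tin ['side'] [ 0.3779 -0.3085  0.    ] -213.7
tin ['top'] [ 0.37   -0.3111  0.    ] -242.2
tin ['side', 'top'] [ 0.3777 -0.3077  0.    ] -431.3
dish ['side'] [ 0.6025 -0.178   0.    ] -99.2
dish ['top'] [ 0.6095 -0.1857  0.    ] -90.2
dish ['side', 'top'] [ 0.6048 -0.1769  0.    ] -179.4
dishfl ['side'] [ 0.6034 -0.1746  0.    ] -143.1
dishfl ['top'] [ 0.6054 -0.1763  0.    ] -125.4
dishfl ['side', 'top'] [ 0.6047 -0.1757  0.    ] -264.9
ring ['side'] [0.6185 0.1983 0.    ] -134.8
ring ['top'] [0.6238 0.2171 0.    ] -122.6
ring ['side', 'top'] [0.6205 0.2024 0.    ] -235.9
plate ['side'] [0.3843 0.3387 0.252 ] -236.0
plate ['top'] [0.386  0.3334 0.267 ] -243.2
plate ['side', 'top'] [0.3838 0.3416 0.2673] -465.8
```

View pics/o_s.png

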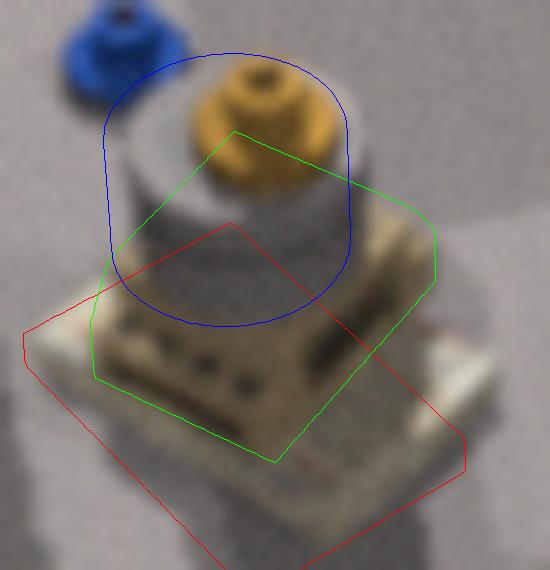

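View pics/o_t.png

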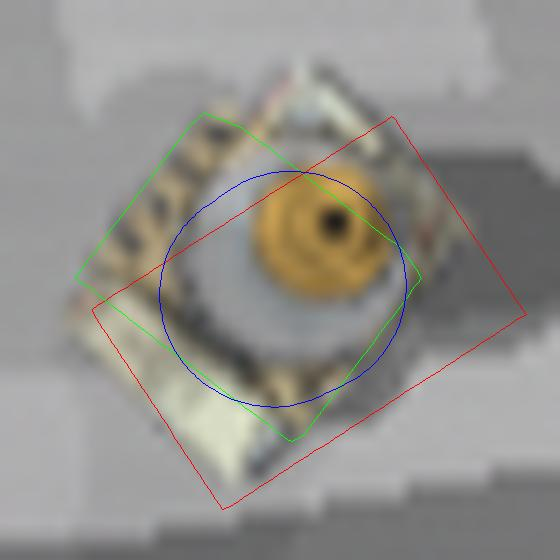

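View pics/o_s2.png

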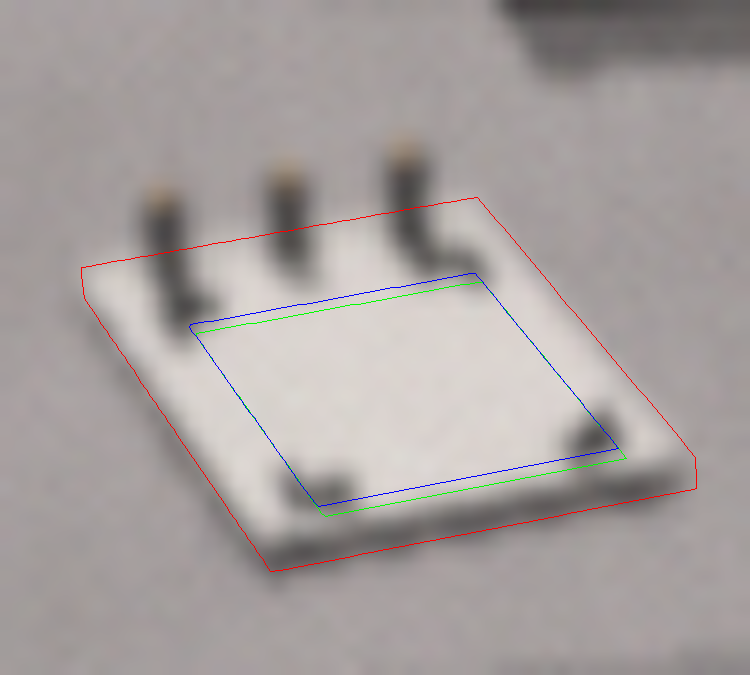

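View pics/o_t2.png

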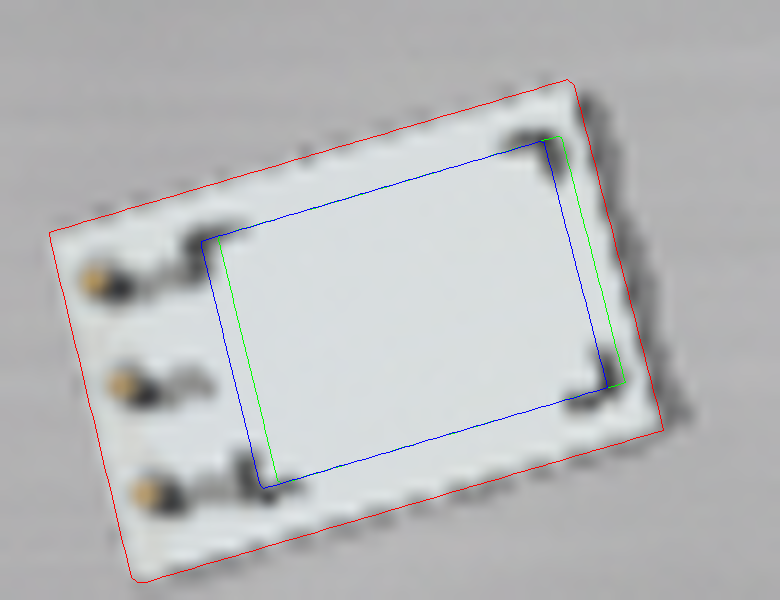

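The pile nut, brass on the tin lid at side (222,267) / top (358,213), measures (0.386, -0.312). That fits a lid height of 67.5 mm. My other estimates so far:

| Thing | x, y (m) | Yaw |
|---|---|---|
| Tin | ≈ (0.385, -0.311) | – |
| Timer | ≈ (0.387, -0.309) | ≈ 45° |
| Breadboard | ≈ (0.385, -0.314) | 45° |
| Dish | (0.605, -0.1755) | – |
| Ring | (0.620, 0.2095) | – |
| Tray | (0.4585, -0.006) | 0.243 rad |
| Bay | (0.3876, 0.3276) | 0.267 rad |

Now moving above the pile.

>>> step_arm(targets=[[[0.0625,0.0883,-0.03],[0,0,0.0288],0],[[0.0625,0.0883,-0.03],[0,0,0.0288],0],[[0.0625,0.0883,-0.03],[0,0,0.0288],0],[[0.0625,0.0883,-0.03],[0,0,0.0288],0],[[0.0625,0.0883,-0.03],[0,0,0.0288],0],[[0.0625,0.0883,-0.03],[0,0,0.0288],0],[[0.0625,0.0883,-0.03],[0,0,0.0288],0],[[0.0625,0.0883,-0.03],[0,0,0.0288],0],[[0,0,0],[0,0,0],0],[[0,0,0],[0,0,0],0],[[0,0,0],[0,0,0],0]])

```text
time_s: 2.12
tcp_pos: [0.3866, -0.3127, 0.1597]
orientation: [[0.707, -0.707, 0.0], [-0.707, -0.707, -0.001], [0.001, 0.001, -1.0]]
contact_force: [0.6, -0.3, -0.0]
opening: 0.0854
```

>>> step_arm(targets=[[[0,0,-0.08],[0,0,0],0],[[0,0,-0.08],[0,0,0],0],[[0,0,-0.06],[0,0,0],0],[[0,0,-0.035],[0,0,0],0],[[0,0,-0.02],[0,0,0],0],[[0,0,0],[0,0,0],0],[[0,0,0],[0,0,0],0]])

```text
time_s: 2.7
tcp_pos: [0.3866, -0.3132, 0.0774]
orientation: [[0.707, -0.708, 0.0], [-0.708, -0.707, -0.001], [0.001, 0.0, -1.0]]
contact_force: [0.2, -0.2, -0.6]
opening: 0.0853
```

Run:
```python
from h import *
crop("side","pics/s5.png",170,190,290,320,5); crop("top","pics/t5.png",310,165,400,245,7)
```

```text
(no output)
```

View pics/s5.png

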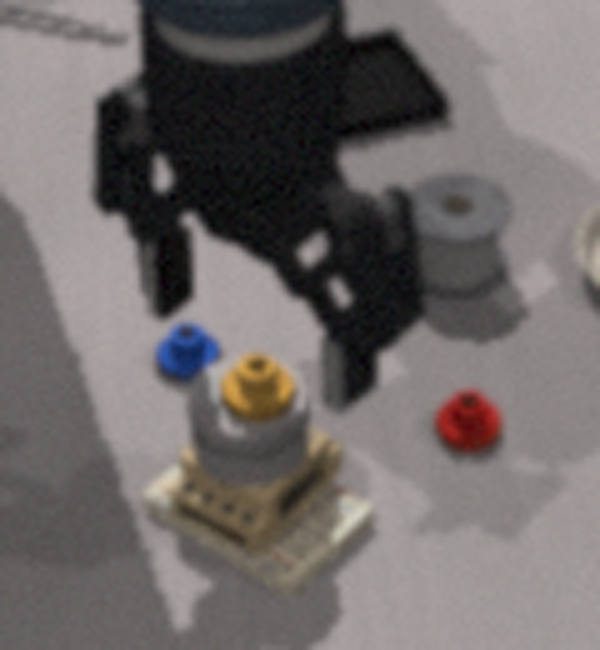

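The open fingers straddle the nut: tips at crop (165,310) and (345,405), nut boss at (258,362). Closing now.

>>> step_arm(targets=[[[0,0,0],[0,0,0],255],[[0,0,0],[0,0,0],255],[[0,0,0],[0,0,0],255],[[0,0,0],[0,0,0],255],[[0,0,0],[0,0,0],255],[[0,0,0],[0,0,0],255],[[0,0,0],[0,0,0],255],[[0,0,0],[0,0,0],255],[[0,0,0],[0,0,0],255],[[0,0,0],[0,0,0],255],[[0,0,0],[0,0,0],255],[[0,0,0],[0,0,0],255]])

```text
time_s: 3.8
tcp_pos: [0.3867, -0.3124, 0.0771]
orientation: [[0.707, -0.707, 0.0], [-0.707, -0.707, -0.0], [0.001, -0.0, -1.0]]
contact_force: [0.3, 1.0, 5.6]
opening: 0.0126
```

Run:
```python
from h import *
crop("side","pics/s6.png",170,190,290,320,5)
```

View pics/s6.png

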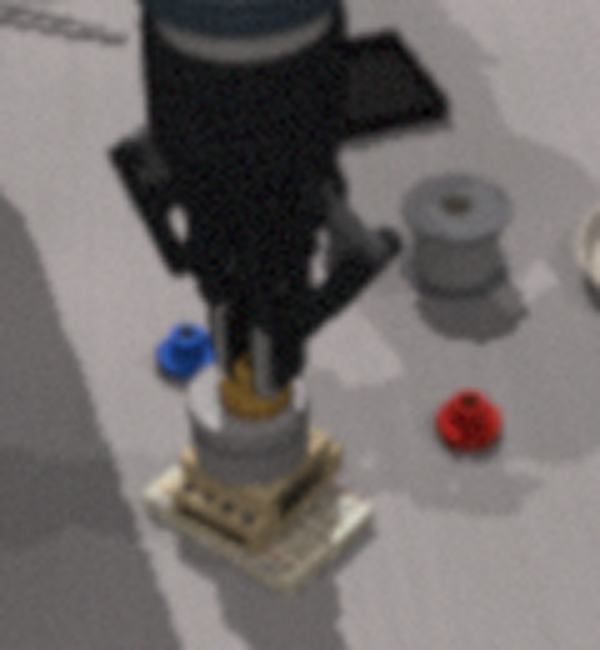

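>>> step_arm(targets=[[[0,0,0.01],[0,0,0],255],[[0,0,0.02],[0,0,0],255],[[0,0,0.04],[0,0,0],255],[[0,0,0.06],[0,0,0],255],[[0,0,0.03],[0,0,0],255],[[0,0,0],[0,0,0],255],[[0,0,0],[0,0,0],255]])

```text
time_s: 4.43
tcp_pos: [0.3867, -0.3125, 0.1251]
orientation: [[0.707, -0.707, 0.001], [-0.707, -0.707, -0.001], [0.001, 0.0, -1.0]]
contact_force: [-0.2, 0.1, -0.9]
opening: 0.0126
```

Run:
```python
from h import *
crop("side","pics/s7.png",170,170,290,320,4)
```

```text
(no output)
```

View pics/s7.png

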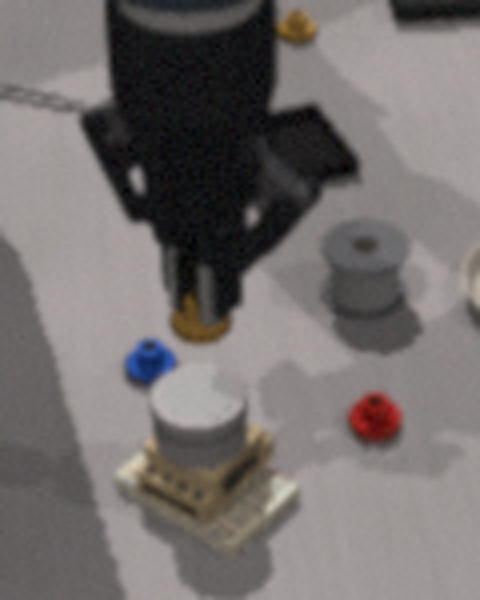

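>>> step_arm(targets=[[[0.052,0.0326,0],[0,0,0],255],[[0.104,0.0652,0],[0,0,0],255],[[0.104,0.0652,0],[0,0,0],255],[[0.104,0.0652,0],[0,0,0],255],[[0.104,0.0652,0],[0,0,0],255],[[0.104,0.0652,0],[0,0,0],255],[[0.104,0.0652,0],[0,0,0],255],[[0.052,0.0326,-0.05],[0,0,0],255],[[0,0,-0.09],[0,0,0],255],[[0,0,-0.09],[0,0,0],255],[[0,0,-0.05],[0,0,0],255],[[0,0,0],[0,0,0],255],[[0,0,0],[0,0,0],255]])

```text
time_s: 5.57
tcp_pos: [0.6034, -0.1746, 0.0388]
orientation: [[0.707, -0.707, -0.004], [-0.707, -0.707, 0.002], [-0.004, 0.001, -1.0]]
contact_force: [-0.2, 0.4, -0.2]
opening: 0.0124
```

Run:
```python
from h import *
crop("side","pics/s8.png",250,150,370,290,4)
a=env.get_image("top");crop("top","pics/t8.png",260,110,390,240,5,a); cv2.imwrite("pics/t8f.png",a[:,:,::-1])
```

```text
(no output)
```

View pics/s8.png

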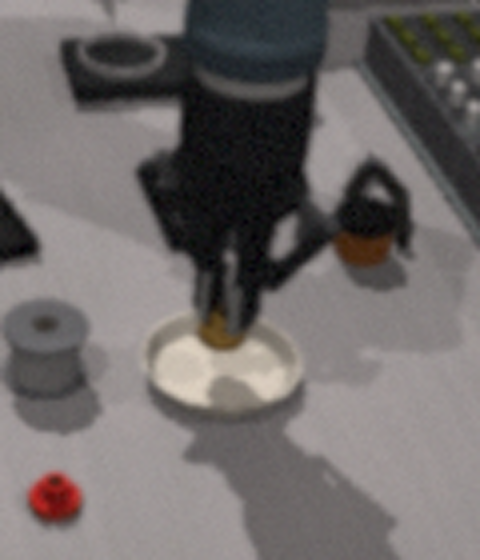

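View pics/t8.png

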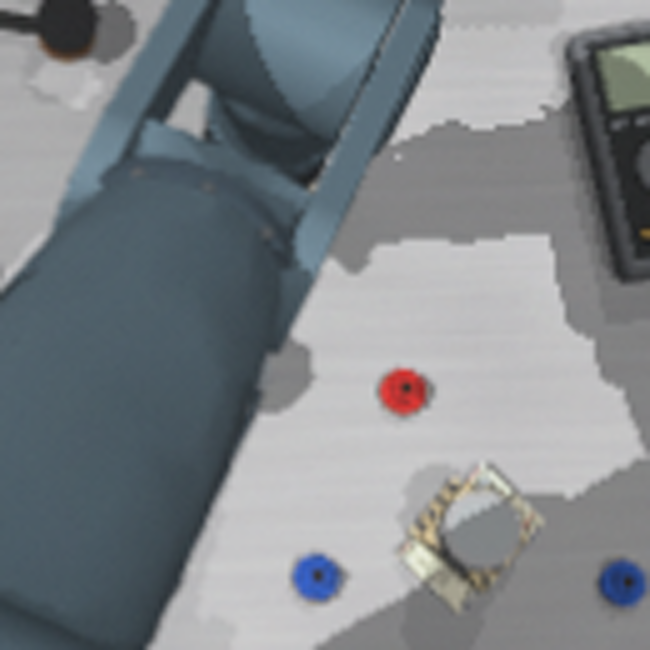

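>>> step_arm(targets=[[[0,0,-0.03],[0,0,0],255],[[0,0,-0.025],[0,0,0],255],[[0,0,-0.015],[0,0,0],255],[[0,0,-0.008],[0,0,0],255],[[0,0,-0.003],[0,0,0],255],[[0,0,-0.003],[0,0,0],255],[[0,0,0],[0,0,0],255]])

```text
time_s: 6.25
tcp_pos: [0.6049, -0.1753, 0.0156]
orientation: [[0.707, -0.707, 0.0], [-0.707, -0.707, 0.0], [0.0, -0.0, -1.0]]
contact_force: [0.3, -0.1, -0.4]
opening: 0.0123
```

>>> step_arm(targets=[[[0,0,-0.005],[0,0,0],255],[[0,0,-0.003],[0,0,0],255],[[0,0,0],[0,0,0],255]])

```text
time_s: 6.5
tcp_pos: [0.6048, -0.1753, 0.0131]
orientation: [[0.707, -0.707, -0.0], [-0.707, -0.707, 0.0], [-0.0, 0.0, -1.0]]
contact_force: [0.0, 0.2, -0.5]
opening: 0.0128
```

>>> step_arm(targets=[[[0,0,-0.002],[0,0,0],255],[[0,0,0],[0,0,0],255],[[0,0,0],[0,0,0],190],[[0,0,0],[0,0,0],160],[[0,0,0],[0,0,0],130],[[0,0,0],[0,0,0],130],[[0,0,0.02],[0,0,0],130],[[0,0,0.08],[0,0,0],100],[[0,0,0.12],[0,0,0],60],[[0,0,0.12],[0,0,0],0],[[0,0,0.07],[0,0,0],0],[[0,0,0],[0,0,0],0],[[0,0,0],[0,0,0],0]])

```text
time_s: 7.58
tcp_pos: [0.6061, -0.1759, 0.1381]
orientation: [[0.707, -0.707, 0.004], [-0.707, -0.707, -0.002], [0.004, -0.001, -1.0]]
contact_force: [0.4, -0.4, -0.4]
opening: 0.0852
```

Run:
```python
from h import *
crop("side","pics/s9.png",250,150,370,290,4)
```

```text
(no output)
```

View pics/s9.png

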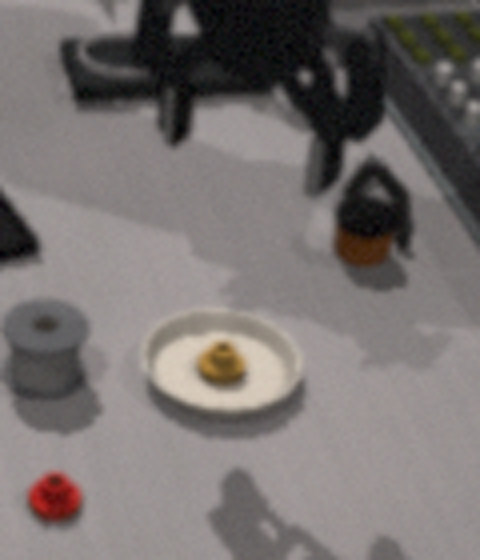

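The nut sits upright in the middle of the dish (crop (222,362)). Next I'll re-measure the tin, now uncovered.

Run:
```python
from fit import *
ims={"side":env.get_image("side"),"top":env.get_image("top")}
cv2.imwrite("pics/side9.png",ims["side"][:,:,::-1]);cv2.imwrite("pics/top9.png",ims["top"][:,:,::-1])
tin=place(cyl(.025,.0375,.0675),(.3855,-.312,0)); lid=place(cyl(.025,.067,.0675),(.3855,-.312,0))
tm=place(np.vstack([box(.062,.046,.0095,.0255)]),(.387,-.311,.79))
tm2=place(np.vstack([box(.046,.046,.0095,.0375)]),(.387,-.311,.79))
draw(ims["side"],"side",[tin,lid,tm,tm2],(195,255,250,312),10,"pics/o_s.png")
draw(ims["top"],"top",[tin,lid,tm,tm2],(335,198,375,238),14,"pics/o_t.png")
```

```text
(no output)
```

View pics/o_s.png

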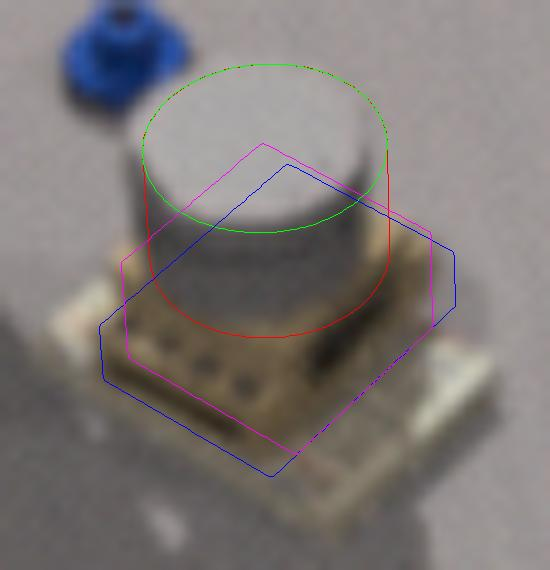

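View pics/o_t.png

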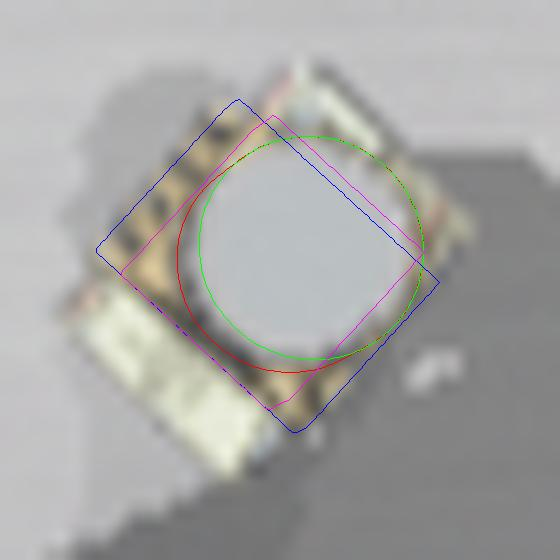

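>>> step_arm(targets=[[[-0.0528,-0.0319,0],[0,0,0],0],[[-0.1055,-0.0638,0],[0,0,0],0],[[-0.1055,-0.0638,0],[0,0,0],0],[[-0.1055,-0.0638,0],[0,0,0],0],[[-0.1055,-0.0638,0],[0,0,0],0],[[-0.1055,-0.0638,0],[0,0,0],0],[[-0.1055,-0.0638,0],[0,0,0],0],[[-0.0528,-0.0319,0],[0,0,0],0],[[0,0,-0.06],[0,0,0],0],[[0,0,-0.08],[0,0,0],0],[[0,0,-0.06],[0,0,0],0],[[0,0,0],[0,0,0],0],[[0,0,0],[0,0,0],0],[[0,0,0],[0,0,0],0]])

```text
time_s: 8.9
tcp_pos: [0.3834, -0.3093, 0.0758]
orientation: [[0.707, -0.707, -0.0], [-0.707, -0.707, 0.0], [-0.001, -0.0, -1.0]]
contact_force: [-0.1, 0.4, -0.3]
opening: 0.0859
```

Run:
```python
from h import *
crop("side","pics/s10.png",170,190,290,320,5)
```

```text
(no output)
```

View pics/s10.png

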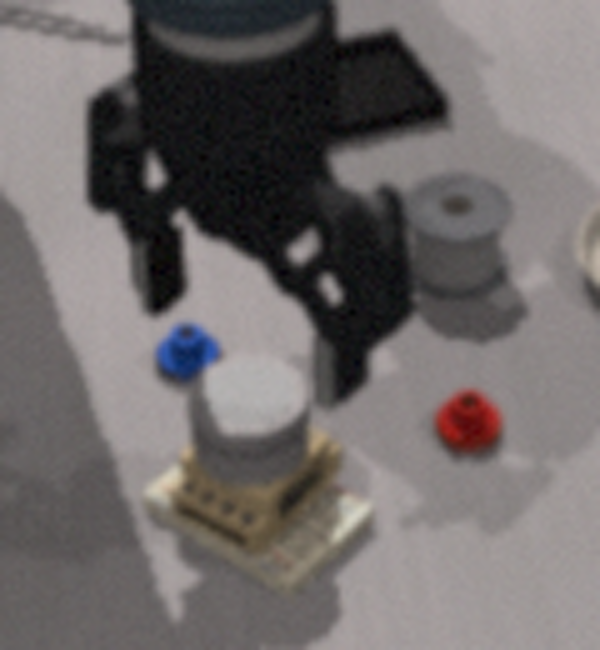

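Run:
```python
from h import *
S=lambda x,y:np.array((170+(x+.5)/5-.5,190+(y+.5)/5-.5))
m=S(246,354); pr=proj("side",[.3834,-.3093,.0758+.013])[0]; print(m,pr,m-pr)
lid=S(250,395)
for b in (0*m,m-pr): print(onz("side",lid-b,.0675))
```

```text
[218.8 260.4] [219.49409599 260.4314357 ] [-0.69409599 -0.0314357 ]
[ 0.38276643 -0.31025991  0.0675    ]
[ 0.38416784 -0.31054392  0.0675    ]
```

>>> step_arm(targets=[[[0.003,-0.003,-0.04],[0,0,0],0],[[0,0,-0.04],[0,0,0],0],[[0,0,-0.027],[0,0,0],0],[[0,0,0],[0,0,0],0],[[0,0,0],[0,0,0],0],[[0,0,0],[0,0,0],255],[[0,0,0],[0,0,0],255],[[0,0,0],[0,0,0],255],[[0,0,0],[0,0,0],255],[[0,0,0],[0,0,0],255],[[0,0,0],[0,0,0],255],[[0,0,0],[0,0,0],255],[[0,0,0],[0,0,0],255],[[0,0,0],[0,0,0],255]])

```text
time_s: 10.12
tcp_pos: [0.3846, -0.3106, 0.0446]
orientation: [[0.707, -0.707, 0.001], [-0.707, -0.707, -0.001], [0.001, 0.0, -1.0]]
contact_force: [-1.8, 1.8, 6.3]
opening: 0.0484
```

Run:
```python
from h import *
crop("side","pics/s11.png",170,210,270,320,6)
```

```text
(no output)
```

View pics/s11.png

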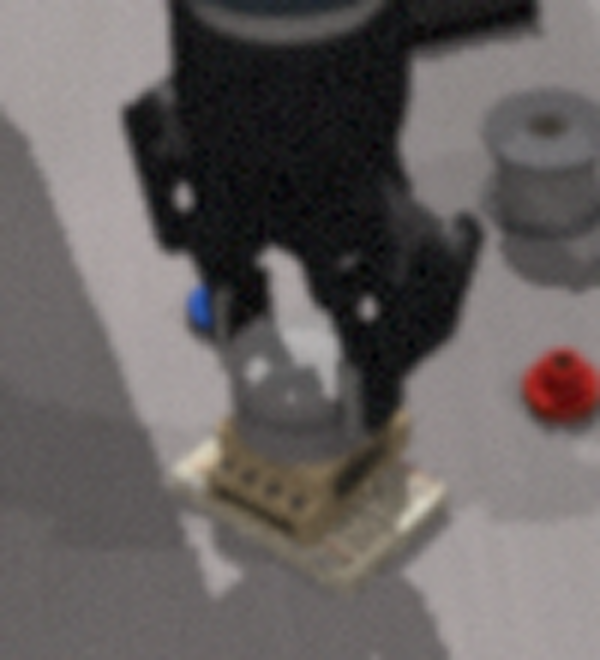

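Run:
```python
from h import *
c=np.array([.3846,-.3106]); d=np.array([1,-1])/2**.5; e=np.array([-1,-1])/2**.5
for z in (.0375,.044,.05,.055,.0675):
    p=np.r_[c+d*.025,z]; q=np.r_[c+d*.025+e*.011,z]
    print(z,*[np.round((proj("side",x)[0]-[170,210]+.5)*6-.5) for x in(p,q)])
```

```text
0.0375 [364. 449.] [344. 467.]
0.044 [364. 435.] [344. 454.]
0.05 [364. 423.] [343. 441.]
0.055 [363. 412.] [343. 430.]
0.0675 [363. 385.] [342. 403.]
```

>>> step_arm(targets=[[[0,0,0.02],[0,0,0],255],[[0,0,0.06],[0,0,0],255],[[0,0,0.09],[0,0,0],255],[[0,0,0.08],[0,0,0],255],[[0,0,0.03],[0,0,0],255],[[0.0245,0.0542,0],[0,0,0],255],[[0.049,0.1084,0],[0,0,0],255],[[0.049,0.1084,0],[0,0,0],255],[[0.049,0.1084,0],[0,0,0],255],[[0.049,0.1084,0],[0,0,0],255],[[0.049,0.1084,0],[0,0,0],255],[[0.049,0.1084,0],[0,0,0],255],[[0.049,0.1084,0],[0,0,0],255],[[0.049,0.1084,0],[0,0,0],255]])

```text
time_s: 11.33
tcp_pos: [0.5093, -0.0319, 0.1271]
orientation: [[0.707, -0.707, -0.0], [-0.707, -0.707, 0.0], [-0.0, 0.0, -1.0]]
contact_force: [-0.2, -0.1, -2.0]
opening: 0.0478
```

>>> step_arm(targets=[[[0.049,0.1084,0],[0,0,0],255],[[0.049,0.1084,0],[0,0,0],255],[[0.049,0.1084,0],[0,0,0],255],[[0.049,0.1084,0],[0,0,0],255],[[0.049,0.1084,0],[0,0,0],255],[[0.049,0.1084,0],[0,0,0],255],[[0.049,0.1084,0],[0,0,0],255],[[0.0245,0.0542,0],[0,0,0],255],[[0,0,0],[0,0,0],255],[[0,0,0],[0,0,0],255],[[0,0,0],[0,0,0],255],[[0,0,0],[0,0,0],255]])

```text
time_s: 12.33
tcp_pos: [0.6188, 0.209, 0.127]
orientation: [[0.707, -0.708, -0.001], [-0.708, -0.707, -0.0], [-0.0, 0.001, -1.0]]
contact_force: [-0.3, -0.2, -0.9]
opening: 0.0479
```

Run:
```python
from h import *
a=crop("side","pics/s12.png",230,60,360,200,5); cv2.imwrite("pics/side12.png",a[:,:,::-1])
b=env.get_image("top"); cv2.imwrite("pics/top12.png",b[:,:,::-1])
print(env.get_state()['tcp_pos'])
```

```text
[0.61915955 0.20890724 0.12744842]
```

View pics/s12.png

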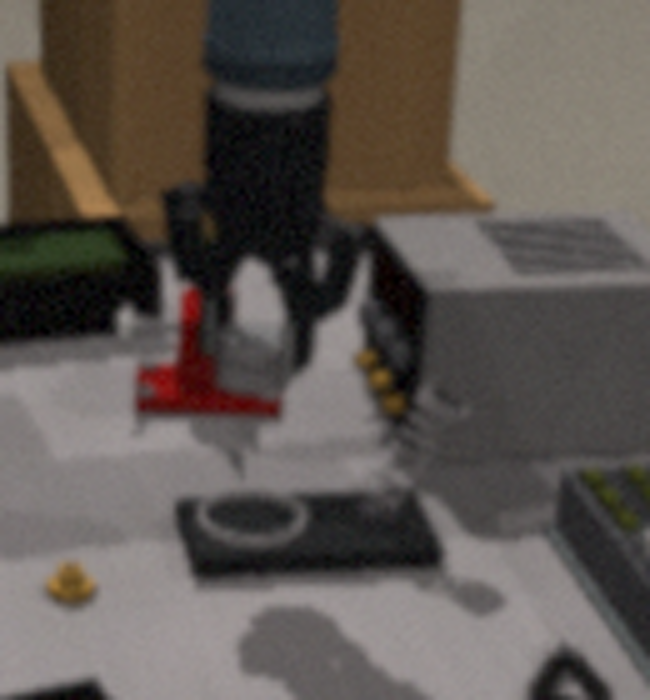

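View pics/top12.png

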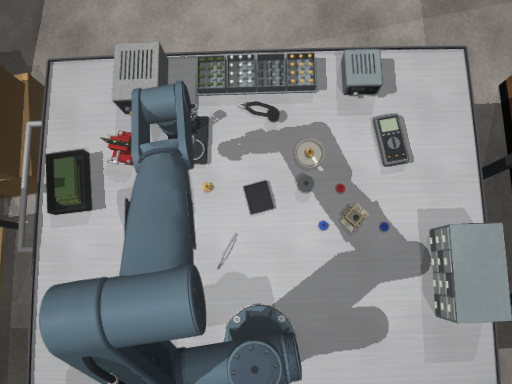

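>>> step_arm(targets=[[[0.003,0.002,-0.07],[0,0,0],255],[[0,0,-0.09],[0,0,0],255],[[0,0,-0.07],[0,0,0],255],[[0,0,-0.03],[0,0,0],255],[[0,0,0],[0,0,0],255],[[0,0,0],[0,0,0],255],[[0,0,0],[0,0,0],255]])

```text
time_s: 13.02
tcp_pos: [0.6216, 0.2107, 0.0513]
orientation: [[0.707, -0.707, 0.003], [-0.707, -0.707, 0.0], [0.002, -0.002, -1.0]]
contact_force: [0.1, -0.4, -1.1]
opening: 0.0481
```

Run:
```python
from fit import *
a=env.get_image("side"); p=env.get_state()['tcp_pos']; print(p)
z=p[2]-.0071
draw(a,"side",[place(cyl(.0355,.0259,.026),(.62,.2095,0)),place(cyl(.025,z,z+.03),(p[0],p[1],0)),place(cyl(.025,.018,.048),(p[0],p[1],0))],(250,105,330,185),9,"pics/s13.png")
```

```text
[0.62180272 0.21079741 0.0515669 ]
```

View pics/s13.png

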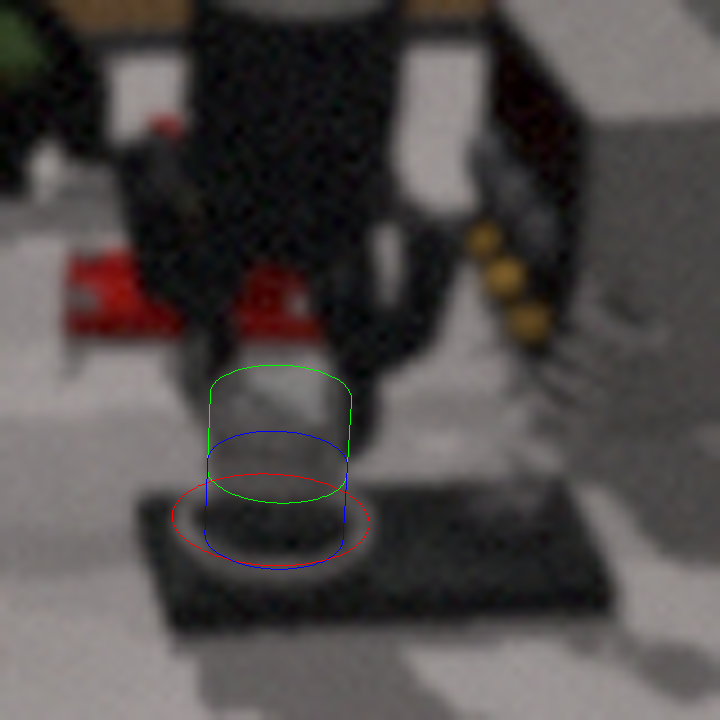

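>>> step_arm(targets=[[[0,-0.007,-0.02],[0,0,0],255],[[0,0,-0.02],[0,0,0],255],[[0,0,-0.02],[0,0,0],255],[[0,0,-0.01],[0,0,0],255],[[0,0,-0.005],[0,0,0],255],[[0,0,0],[0,0,0],255],[[0,0,0],[0,0,0],255]])

```text
time_s: 13.65
tcp_pos: [0.6202, 0.2087, 0.0268]
orientation: [[0.707, -0.707, -0.0], [-0.707, -0.707, -0.0], [-0.0, 0.0, -1.0]]
contact_force: [-0.2, -0.5, -0.6]
opening: 0.0479
```

Run:
```python
from fit import *
a=env.get_image("side"); p=env.get_state()['tcp_pos']; print(p,env.get_state()['contact_force'])
crop("side","pics/s14.png",250,105,330,185,9,a)
```

```text
[0.6204205  0.20871637 0.02705921] [-0.19157057 -0.39643815 -0.63814386]
```

View pics/s14.png

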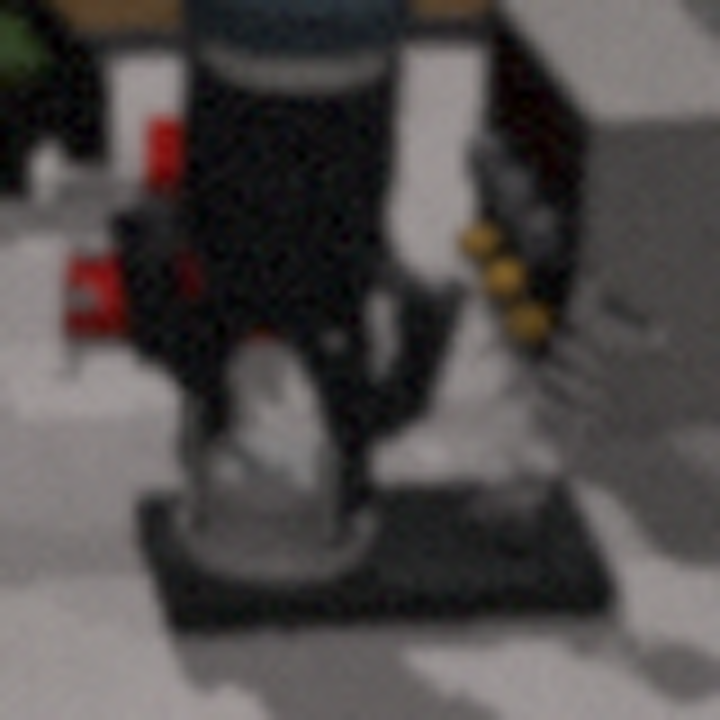

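>>> step_arm(targets=[[[0.006,0,0],[0,0,0],255],[[0,0,-0.003],[0,0,0],255],[[0,0,-0.003],[0,0,0],255],[[0,0,0],[0,0,0],255]])

```text
time_s: 14.03
tcp_pos: [0.6223, 0.2087, 0.0252]
orientation: [[0.707, -0.707, 0.0], [-0.707, -0.707, 0.0], [0.0, -0.0, -1.0]]
contact_force: [0.3, 0.5, -1.6]
opening: 0.0476
```

>>> step_arm(targets=[[[0,0,-0.003],[0,0,0],255],[[0,0,0],[0,0,0],255]])

```text
time_s: 14.2
tcp_pos: [0.6223, 0.2087, 0.0252]
orientation: [[0.707, -0.707, 0.0], [-0.707, -0.707, -0.0], [0.0, -0.0, -1.0]]
contact_force: [-1.6, -1.0, 4.9]
opening: 0.0476
```

>>> step_arm(targets=[[[0,0,0],[0,0,0],100],[[0,0,0],[0,0,0],85],[[0,0,0],[0,0,0],60],[[0,0,0],[0,0,0],30],[[0,0,0],[0,0,0],0],[[0,0,0.02],[0,0,0],0],[[0,0,0.06],[0,0,0],0],[[0,0,0.1],[0,0,0],0],[[0,0,0.12],[0,0,0],0],[[0,0,0.04],[0,0,0],0],[[0,0,0],[0,0,0],0],[[0,0,0],[0,0,0],0]])

```text
time_s: 15.2
tcp_pos: [0.6228, 0.2088, 0.1275]
orientation: [[0.707, -0.707, 0.002], [-0.707, -0.707, 0.0], [0.001, -0.002, -1.0]]
contact_force: [-0.0, 0.1, -0.3]
opening: 0.0854
```

Run:
```python
from fit import *
ims={"side":env.get_image("side"),"top":env.get_image("top")}
crop("side","pics/s15.png",250,105,330,185,9,ims["side"])
cv2.imwrite("pics/top15.png",ims["top"][:,:,::-1]);cv2.imwrite("pics/side15.png",ims["side"][:,:,::-1])
y=.785
st=place(box(.062,.046,.0095,.0255),(.385,-.311,y)); tm=place(box(.046,.046,.0095,.0375),(.385,-.311,y)); bb=place(box(.055,.083,0,.0095),(.3853,-.314,y))
draw(ims["side"],"side",[bb,st,tm],(195,255,250,312),10,"pics/o_s.png")
draw(ims["top"],"top",[bb,st,tm],(335,198,375,238),14,"pics/o_t.png")
```

```text
(no output)
```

View pics/s15.png

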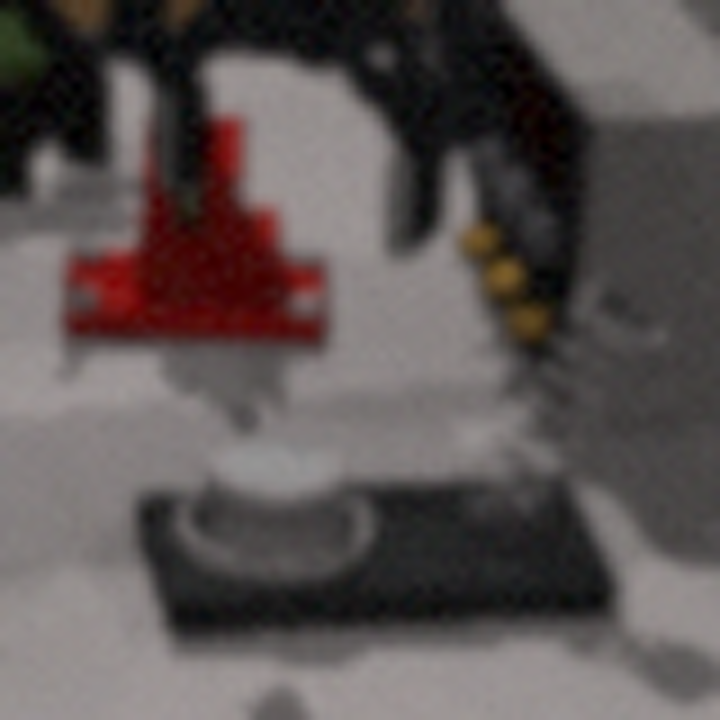

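View pics/o_s.png

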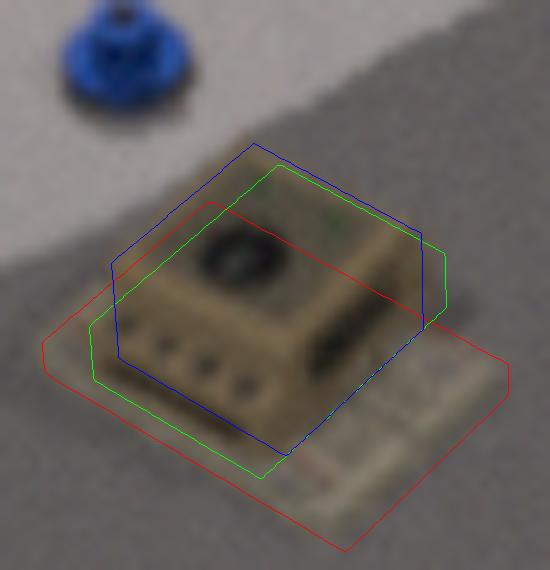

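View pics/o_t.png

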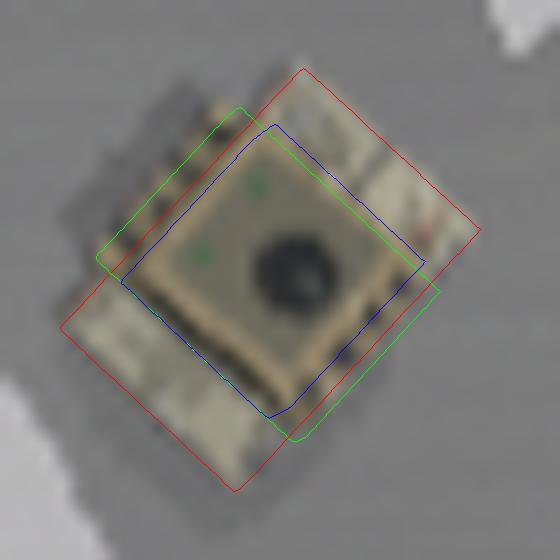

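The tin is seated centrally in the ring (lid at crop (277,470), ring centre (278,525)). On to the timer module at about (0.386, -0.3085), yaw 45°.

>>> step_arm(targets=[[[-0.0246,-0.0539,0],[0,0,0],0],[[-0.0492,-0.1077,0],[0,0,0],0],[[-0.0492,-0.1077,0],[0,0,0],0],[[-0.0492,-0.1077,0],[0,0,0],0],[[-0.0492,-0.1077,0],[0,0,0],0],[[-0.0492,-0.1077,0],[0,0,0],0],[[-0.0492,-0.1077,0],[0,0,0],0],[[-0.0492,-0.1077,0],[0,0,0],0],[[-0.0492,-0.1077,0],[0,0,0],0],[[-0.0492,-0.1077,0],[0,0,0],0],[[-0.0492,-0.1077,0],[0,0,0],0],[[-0.0492,-0.1077,0],[0,0,0],0],[[-0.0492,-0.1077,0],[0,0,0],0],[[-0.0492,-0.1077,0],[0,0,0],0],[[-0.0492,-0.1077,0],[0,0,0],0],[[-0.0492,-0.1077,0],[0,0,0],0],[[-0.0246,-0.0539,0],[0,0,0],0],[[0,0,-0.06],[0,0,0],0],[[0,0,-0.08],[0,0,0],0],[[0,0,-0.06],[0,0,0],0]])

```text
time_s: 16.97
tcp_pos: [0.3845, -0.3076, 0.0636]
orientation: [[0.706, -0.708, -0.002], [-0.708, -0.706, 0.003], [-0.003, -0.0, -1.0]]
contact_force: [-1.0, 1.0, -0.7]
opening: 0.0854
```

>>> step_arm(targets=[[[0,0,-0.01],[0,0,0],0],[[0,0,0],[0,0,0],0],[[0,0,0],[0,0,0],0]])

```text
time_s: 17.22
tcp_pos: [0.3858, -0.308, 0.0631]
orientation: [[0.707, -0.707, -0.001], [-0.707, -0.707, 0.001], [-0.001, -0.0, -1.0]]
contact_force: [0.4, -0.5, 0.4]
opening: 0.0853
```

Run:
```python
from h import *
crop("side","pics/s16.png",170,190,290,320,5)
```

```text
(no output)
```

View pics/s16.png

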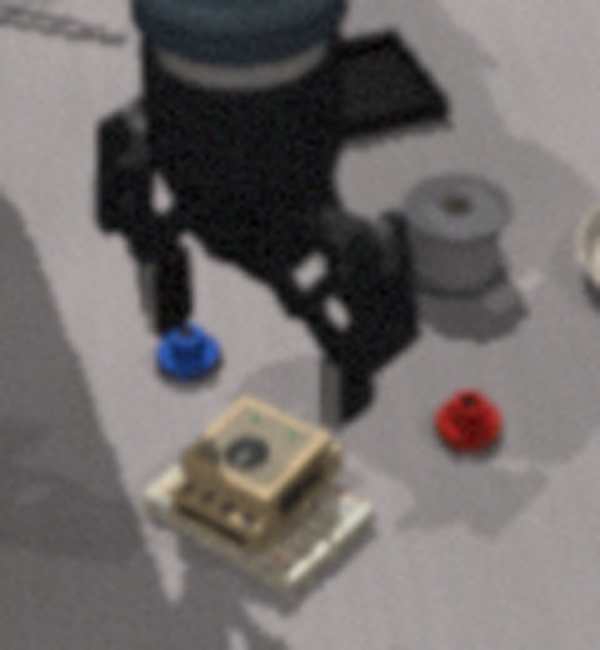

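Run:
```python
from h import *
S=lambda x,y:np.array((170+(x+.5)/5-.5,190+(y+.5)/5-.5))
m=S(254,376); pr=proj("side",[.3858,-.308,.0631+.013])[0]; print(m,pr,m-pr)
for b in (0*m,m-pr): print(onz("side",S(259,443)-b,.0375))
```

```text
[220.4 264.8] [220.83520682 264.59230856] [-0.43520682  0.20769144]
[ 0.38569609 -0.30755864  0.0375    ]
[ 0.38665724 -0.3070607   0.0375    ]
```

>>> step_arm(targets=[[[0,0,-0.05],[0,0,0],0],[[0,0,-0.06],[0,0,0],0],[[0,0,-0.035],[0,0,0],0],[[0,0,-0.01],[0,0,0],0],[[0,0,0],[0,0,0],0],[[0,0,0],[0,0,0],255],[[0,0,0],[0,0,0],255],[[0,0,0],[0,0,0],255],[[0,0,0],[0,0,0],255],[[0,0,0],[0,0,0],255],[[0,0,0],[0,0,0],255],[[0,0,0],[0,0,0],255],[[0,0,0],[0,0,0],255],[[0,0,0],[0,0,0],255]])

```text
time_s: 18.43
tcp_pos: [0.3866, -0.3091, 0.0181]
orientation: [[0.707, -0.707, 0.001], [-0.707, -0.707, -0.002], [0.002, 0.0, -1.0]]
contact_force: [-1.1, 0.1, 5.9]
opening: 0.0448
```

Run:
```python
from h import *
crop("side","pics/s17.png",170,210,270,320,6)
```

```text
(no output)
```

View pics/s17.png

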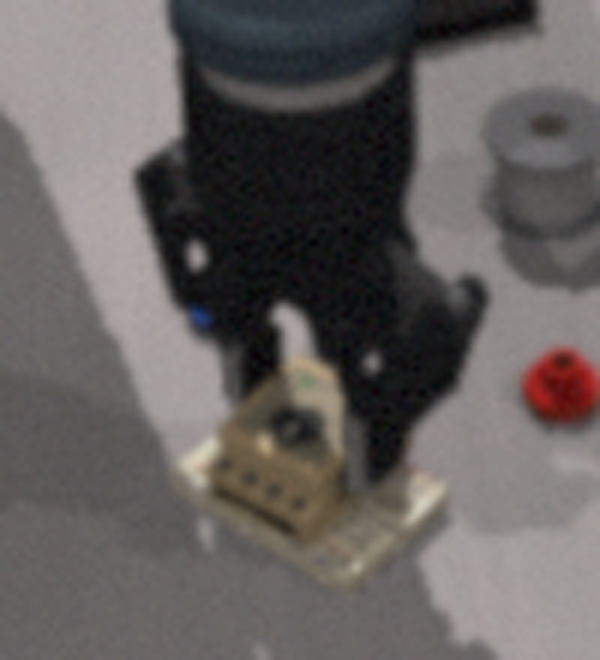

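>>> step_arm(targets=[[[0,0,0.02],[0,0,0],255],[[0,0,0.06],[0,0,0],255],[[0,0,0.09],[0,0,0],255],[[0,0,0.08],[0,0,0],255],[[0,0,0.03],[0,0,0],255],[[0.0133,0.0562,0],[0,0,0],255],[[0.0266,0.1123,0],[0,0,-0.0383],255],[[0.0266,0.1123,0],[0,0,-0.0383],255],[[0.0266,0.1123,0],[0,0,-0.0383],255],[[0.0266,0.1123,0],[0,0,-0.0383],255],[[0.0266,0.1123,0],[0,0,-0.0383],255],[[0.0266,0.1123,0],[0,0,-0.0383],255],[[0.0266,0.1123,0],[0,0,-0.0383],255],[[0.0266,0.1123,0],[0,0,-0.0383],255],[[0.0133,0.0562,0],[0,0,-0.0383],255],[[0,0,0],[0,0,0],255],[[0,0,0],[0,0,0],255],[[0,0,0],[0,0,0],255],[[0,0,0],[0,0,0],255]])

```text
time_s: 20.07
tcp_pos: [0.4575, -0.0061, 0.1006]
orientation: [[0.241, -0.97, -0.0], [-0.97, -0.241, -0.0], [0.0, 0.0, -1.0]]
contact_force: [0.7, 0.2, -1.2]
opening: 0.0451
```

Run:
```python
from h import *
a=crop("side","pics/s18.png",180,120,300,230,6); b=env.get_image("top"); cv2.imwrite("pics/top18.png",b[:,:,::-1]);cv2.imwrite("pics/side18.png",a[:,:,::-1])
crop("top","pics/t18.png",335,198,375,238,14,b)
```

```text
(no output)
```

View pics/s18.png

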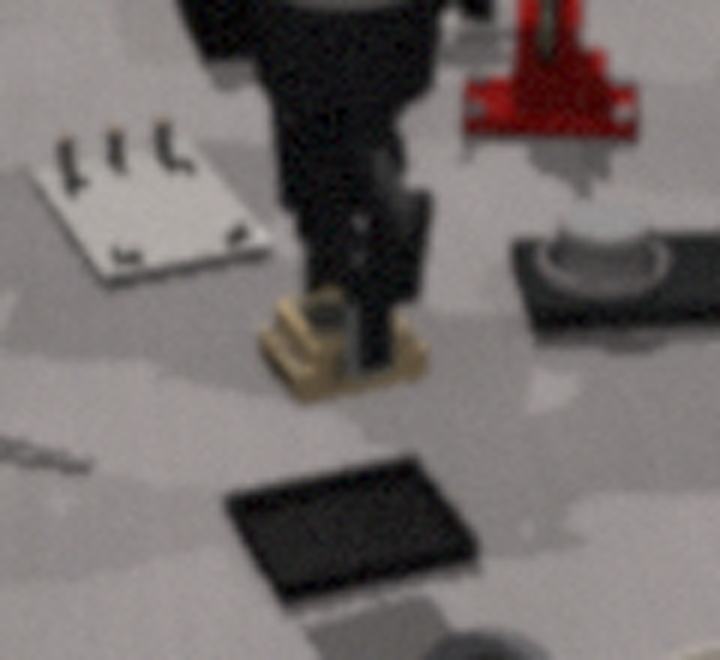

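View pics/t18.png

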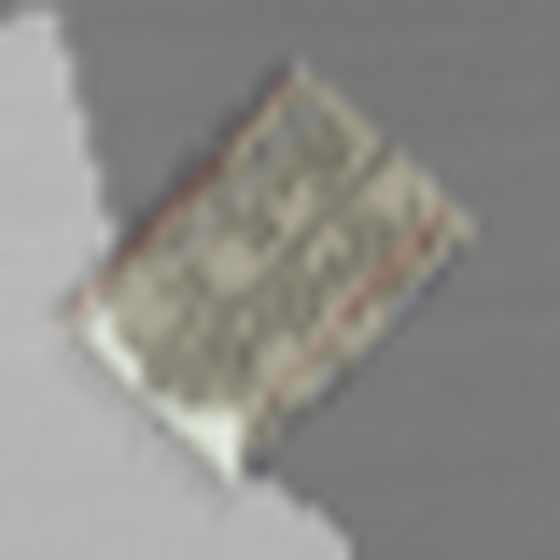

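>>> step_arm(targets=[[[0.003,0,-0.06],[0,0,0],255],[[0,0,-0.08],[0,0,0],255],[[0,0,-0.07],[0,0,0],255],[[0,0,-0.04],[0,0,0],255],[[0,0,-0.02],[0,0,0],255],[[0,0,-0.01],[0,0,0],255],[[0,0,0],[0,0,0],255],[[0,0,0],[0,0,0],255]])

```text
time_s: 20.83
tcp_pos: [0.4593, -0.0055, 0.0174]
orientation: [[0.241, -0.97, 0.001], [-0.97, -0.241, -0.0], [0.001, -0.001, -1.0]]
contact_force: [0.4, 0.6, -2.4]
opening: 0.045
```

Run:
```python
from h import *
a=crop("side","pics/s19.png",190,130,290,230,7)
```

```text
(no output)
```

View pics/s19.png

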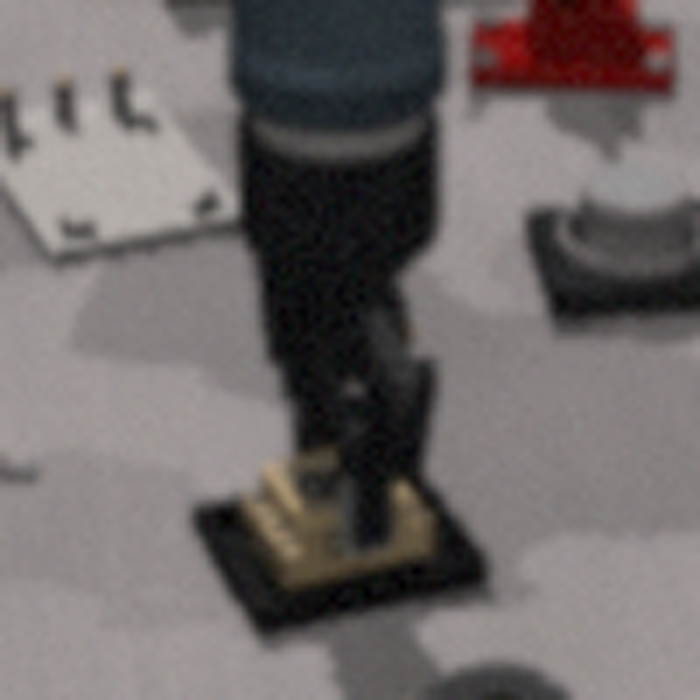

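>>> step_arm(targets=[[[0,0,-0.008],[0,0,0],255],[[0,0,-0.005],[0,0,0],255],[[0,0,-0.003],[0,0,0],255],[[0,0,0],[0,0,0],255]])

```text
time_s: 21.22
tcp_pos: [0.4586, -0.0051, 0.012]
orientation: [[0.242, -0.97, -0.0], [-0.97, -0.242, -0.0], [0.0, 0.0, -1.0]]
contact_force: [0.9, 0.2, -1.4]
opening: 0.0448
```

>>> step_arm(targets=[[[0,0,-0.003],[0,0,0],255],[[0,0,0],[0,0,0],255]])

```text
time_s: 21.38
tcp_pos: [0.4587, -0.0051, 0.0116]
orientation: [[0.242, -0.97, -0.0], [-0.97, -0.242, 0.0], [-0.0, 0.0, -1.0]]
contact_force: [-2.2, 0.5, 5.6]
opening: 0.0454
```

>>> step_arm(targets=[[[0,0,0],[0,0,0],105],[[0,0,0],[0,0,0],90],[[0,0,0],[0,0,0],70],[[0,0,0],[0,0,0],40],[[0,0,0],[0,0,0],20],[[0,0,0.02],[0,0,0],0],[[0,0,0.06],[0,0,0],0],[[0,0,0.1],[0,0,0],0],[[0,0,0.12],[0,0,0],0],[[0,0,0.04],[0,0,0],0],[[0,0,0],[0,0,0],0]])

```text
time_s: 22.3
tcp_pos: [0.4616, -0.0058, 0.1173]
orientation: [[0.242, -0.97, 0.008], [-0.97, -0.242, -0.002], [0.004, -0.007, -1.0]]
contact_force: [0.8, 0.1, 0.6]
opening: 0.0854
```

Run:
```python
from fit import *
a=env.get_image("side"); b=cv2.imread("pics/top18.png")[:,:,::-1]
crop("side","pics/s20.png",190,130,290,230,6,a)
T=lambda x,y:np.array((335+(x+.5)/14-.5,198+(y+.5)/14-.5))
cs=np.array([onz("top",T(*p),.0095) for p in [(302,62),(72,318),(238,478),(470,230)]]); print(cs,cs.mean(0))
e=cs[0]-cs[1]; f=cs[3]-cs[2]; print([np.degrees(np.arctan2(v[1],v[0])) for v in(e,f)],[np.linalg.norm(v) for v in(e,f,cs[1]-cs[2],cs[0]-cs[3])])
for c in("side","top"):
  print(c,fit({"side":a,"top":b},[c],[box(.055,.083,.009,.0095),box(.055,.083,.0,.0095)],(.386,-.313,.785),True,s=.8))
p=(.3855,-.314,.785); B=[place(box(.055,.083,0,.0095),p)]
draw(a,"side",B,(195,255,250,312),10,"pics/o_s.png"); draw(b,"top",B,(335,198,375,238),14,"pics/o_t.png")
```

```text
[[ 0.43541795 -0.32350877  0.0095    ]
 [ 0.37676535 -0.26692676  0.0095    ]
 [ 0.33884254 -0.30351721  0.0095    ]
 [ 0.39510553 -0.36047777  0.0095    ]] [ 0.38653284 -0.31360763  0.0095    ]
[np.float64(-43.97059345005586), np.float64(-45.35299483591782)] [np.float64(0.08149633197784335), np.float64(0.08006266252191198), np.float64(0.052697250055658666), np.float64(0.05469732858871429)]
side (array([ 0.38338672, -0.31188166,  0.8404719 ]), np.float64(-128.27672776866027))
top (array([ 0.3890611 , -0.31367274,  0.71687478]), np.float64(-170.26316891377462))
```

View pics/s20.png

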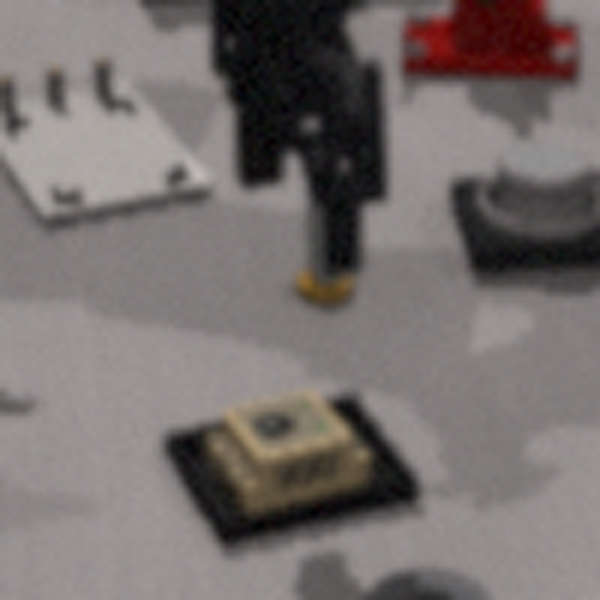

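View pics/o_s.png

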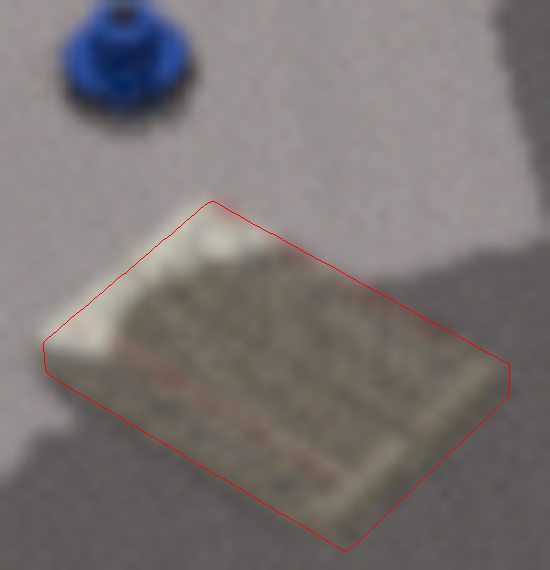

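View pics/o_t.png

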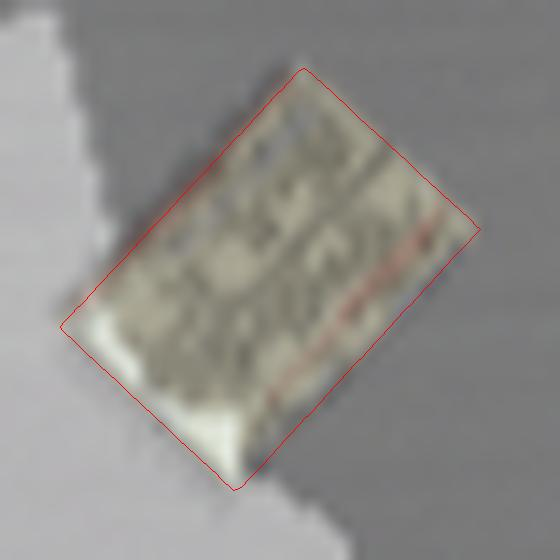

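>>> step_arm(targets=[[[-0.01356,-0.05717,0],[0,0,0.0747],0],[[-0.01356,-0.05717,0],[0,0,0.0747],0],[[-0.01356,-0.05717,0],[0,0,0.0747],0],[[-0.01356,-0.05717,0],[0,0,0.0747],0],[[-0.01356,-0.05717,0],[0,0,0.0747],0],[[-0.01356,-0.05717,0],[0,0,0.0747],0],[[-0.01356,-0.05717,0],[0,0,0.0747],0],[[-0.01356,-0.05717,0],[0,0,0.0747],0],[[-0.01356,-0.05717,0],[0,0,0.0747],0],[[-0.01356,-0.05717,0],[0,0,0.0747],0],[[-0.01356,-0.05717,0],[0,0,0.0747],0],[[-0.01356,-0.05717,0],[0,0,0.0747],0],[[-0.01356,-0.05717,0],[0,0,0.0747],0],[[-0.01356,-0.05717,0],[0,0,0.0747],0],[[-0.01356,-0.05717,0],[0,0,0.0747],0],[[-0.01356,-0.05717,0],[0,0,0.0747],0],[[-0.01356,-0.05717,0],[0,0,0.0747],0],[[-0.01356,-0.05717,0],[0,0,0.0747],0],[[0,0,0],[0,0,0],0],[[0,0,0],[0,0,0],0]])

```text
time_s: 24.02
tcp_pos: [0.3845, -0.3134, 0.1116]
orientation: [[0.71, 0.704, -0.002], [0.704, -0.71, 0.002], [0.001, -0.003, -1.0]]
contact_force: [0.1, 0.1, -0.1]
opening: 0.0853
```

Run:
```python
from h import *
c=np.array([.3855,-.3138]); 
for uv in((384.8,227),(323,225.5),(341,188.5)):
    p=onz("top",uv,.009)[:2]; d=(p-c); print(np.round(p,3),"along jaw",d@[.707,.707],"across",d@[-.707,.707])
```

```text
[ 0.351 -0.412] along jaw -0.09380535855922442 across -0.04562368397968685
[ 0.361 -0.212] along jaw 0.05450865056978898 across 0.08916591997969928
[ 0.481 -0.276] along jaw 0.09415903192594778 across -0.041276783271931614
```

>>> step_arm(targets=[[[0.002,-0.001,-0.06],[0,0,0],0],[[0,0,-0.09],[0,0,0],0],[[0,0,-0.08],[0,0,0],0],[[0,0,-0.04],[0,0,0],0],[[0,0,0],[0,0,0],0],[[0,0,0],[0,0,0],0]])

```text
time_s: 24.52
tcp_pos: [0.3855, -0.3123, 0.0311]
orientation: [[0.708, 0.706, -0.002], [0.706, -0.708, 0.003], [0.001, -0.003, -1.0]]
contact_force: [0.7, -0.5, 0.1]
opening: 0.0854
```

Run:
```python
from h import *
crop("side","pics/s21.png",170,210,270,320,6)
```

```text
(no output)
```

View pics/s21.png

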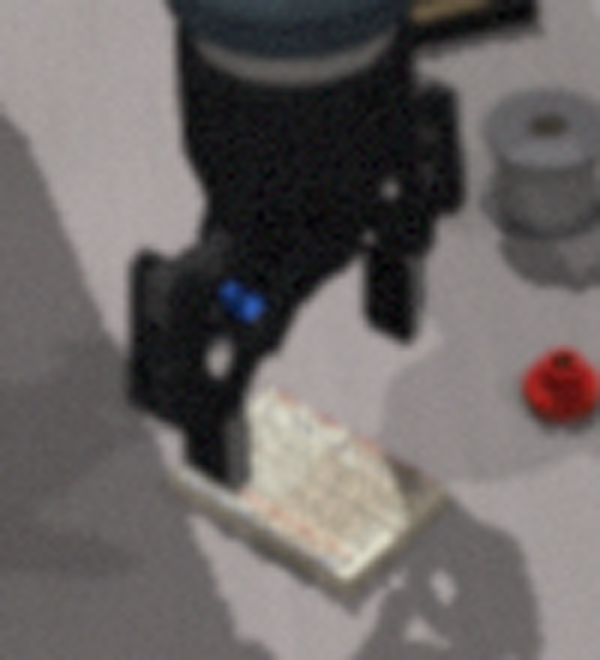

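>>> step_arm(targets=[[[0,-0.003,-0.05],[0,0,0],0],[[0,0,-0.04],[0,0,0],0],[[0,0,-0.018],[0,0,0],0],[[0,0,-0.006],[0,0,0],0],[[0,0,0],[0,0,0],0],[[0,0,0],[0,0,0],0]])

```text
time_s: 25.07
tcp_pos: [0.3865, -0.3155, -0.0013]
orientation: [[0.707, 0.707, 0.001], [0.707, -0.707, -0.001], [-0.0, 0.001, -1.0]]
contact_force: [0.1, 0.3, 0.3]
opening: 0.0856
```

>>> step_arm(targets=[[[-0.003,0.005,-0.005],[0,0,0],0],[[0,0,0],[0,0,0],0],[[0,0,0],[0,0,0],60],[[0,0,0],[0,0,0],255],[[0,0,0],[0,0,0],255],[[0,0,0],[0,0,0],255],[[0,0,0],[0,0,0],255],[[0,0,0],[0,0,0],255],[[0,0,0],[0,0,0],255],[[0,0,0],[0,0,0],255]])

```text
time_s: 25.9
tcp_pos: [0.3854, -0.3139, -0.003]
orientation: [[0.707, 0.707, 0.0], [0.707, -0.707, -0.0], [-0.0, 0.001, -1.0]]
contact_force: [-1.5, 1.0, 5.8]
opening: 0.0532
```

Run:
```python
from h import *
crop("side","pics/s22.png",170,210,270,320,6)
```

```text
(no output)
```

View pics/s22.png

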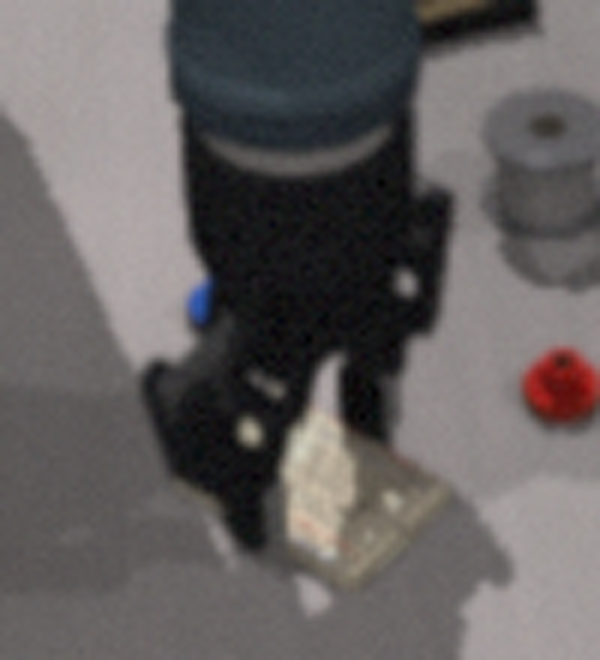

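>>> step_arm(targets=[[[0,0,0.02],[0,0,0],255],[[0,0,0.05],[0,0,0],255],[[0,0,0.08],[0,0,0],255],[[0,0,0.1],[0,0,0],255],[[0,0,0.1],[0,0,0],255],[[0,0,0.04],[0,0,0],255],[[0,0,0],[0,0,0],255],[[0,0,0],[0,0,0],255]])

```text
time_s: 26.62
tcp_pos: [0.3853, -0.3138, 0.114]
orientation: [[0.707, 0.707, 0.001], [0.707, -0.707, -0.001], [-0.0, 0.002, -1.0]]
contact_force: [0.6, 0.1, -0.6]
opening: 0.053
```

Run:
```python
from h import *
crop("side","pics/s23.png",170,160,270,270,6)
```

```text
(no output)
```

View pics/s23.png

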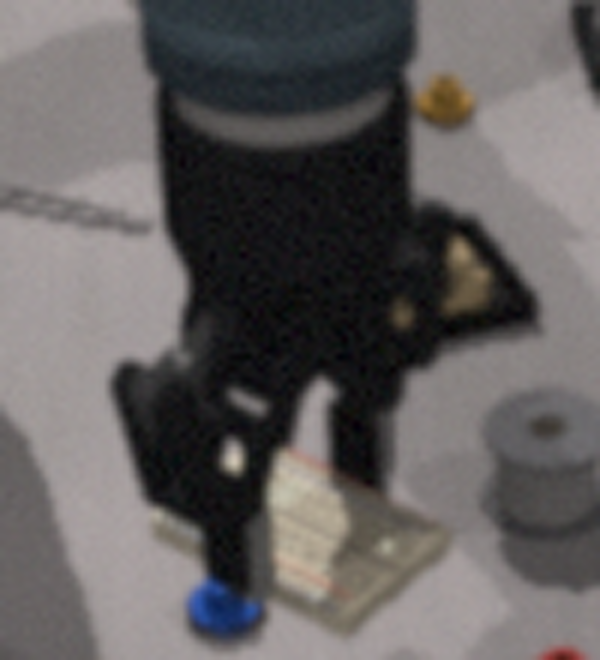

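>>> step_arm(targets=[[[0.0002,0.0594,0],[0,0,-0.0206],255],[[0.0004,0.1188,0],[0,0,-0.0206],255],[[0.0004,0.1188,0],[0,0,-0.0206],255],[[0.0004,0.1188,0],[0,0,-0.0206],255],[[0.0004,0.1188,0],[0,0,-0.0206],255],[[0.0004,0.1188,0],[0,0,-0.0206],255],[[0.0004,0.1188,0],[0,0,-0.0206],255],[[0.0004,0.1188,0],[0,0,-0.0206],255],[[0.0004,0.1188,0],[0,0,-0.0206],255],[[0.0004,0.1188,0],[0,0,-0.0206],255],[[0.0004,0.1188,0],[0,0,-0.0206],255],[[0.0004,0.1188,0],[0,0,-0.0206],255],[[0.0004,0.1188,0],[0,0,-0.0206],255],[[0.0004,0.1188,0],[0,0,-0.0206],255],[[0.0004,0.1188,0],[0,0,-0.0206],255],[[0.0004,0.1188,0],[0,0,-0.0206],255],[[0.0004,0.1188,0],[0,0,0],255],[[0.0004,0.1188,0],[0,0,0],255],[[0.0002,0.0594,0],[0,0,0],255],[[0,0,0],[0,0,0],255]])

```text
time_s: 28.33
tcp_pos: [0.3858, 0.3306, 0.1114]
orientation: [[0.963, 0.268, -0.003], [0.268, -0.963, -0.0], [-0.003, -0.0, -1.0]]
contact_force: [-0.2, -0.1, -0.1]
opening: 0.0535
```

>>> step_arm(targets=[[[0,0,0],[0,0,0],255],[[0,0,0],[0,0,0],255],[[0,0,0],[0,0,0],255]])

```text
time_s: 28.58
tcp_pos: [0.3867, 0.3267, 0.1124]
orientation: [[0.965, 0.264, -0.002], [0.264, -0.965, -0.001], [-0.002, 0.001, -1.0]]
contact_force: [0.4, 0.3, -0.4]
opening: 0.0533
```

Run:
```python
from fit import *
a=env.get_image("side"); s=env.get_state(); p=s['tcp_pos']; R=s['orientation']; yaw=np.arctan2(R[1,0],R[0,0]); print(p,yaw)
z=p[2]+.003
B=[place(box(.055,.083,z,z+.0095),(p[0],p[1],yaw)), place(box(.071,.099,.008,.0081),(.3876,.3276,.267)),place(box(.055,.083,.008,.0175),(p[0],p[1],yaw))]
draw(a,"side",B,(170,90,250,180),7,"pics/s24.png")
```

```text
[0.3870431  0.32675189 0.11275388] 0.26634340114033844
```

View pics/s24.png

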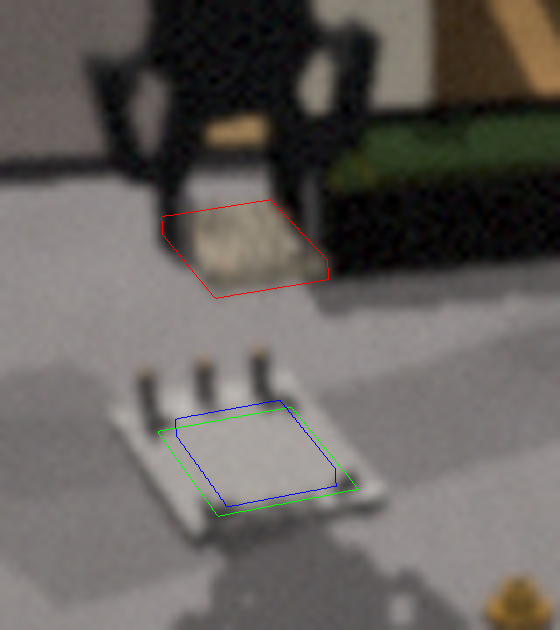

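>>> step_arm(targets=[[[0.002,0.002,-0.06],[0,0,0],255],[[0,0,-0.09],[0,0,0],255],[[0,0,-0.08],[0,0,0],255],[[0,0,-0.05],[0,0,0],255],[[0,0,-0.025],[0,0,0],255],[[0,0,0],[0,0,0],255],[[0,0,0],[0,0,0],255],[[0,0,0],[0,0,0],255]])

```text
time_s: 29.3
tcp_pos: [0.389, 0.3288, 0.0231]
orientation: [[0.964, 0.264, 0.002], [0.264, -0.964, 0.001], [0.002, -0.0, -1.0]]
contact_force: [0.9, 0.2, -0.4]
opening: 0.0529
```

Run:
```python
from fit import *
a=env.get_image("side"); b=env.get_image("top"); s=env.get_state(); p=s['tcp_pos']; R=s['orientation']; yaw=np.arctan2(R[1,0],R[0,0]); print(p,yaw)
crop("side","pics/s25.png",170,90,250,180,7,a)
cv2.imwrite("pics/top25.png",b[:,:,::-1])
```

```text
[0.38900746 0.329022   0.02323282] 0.26765079344217585
```

View pics/s25.png

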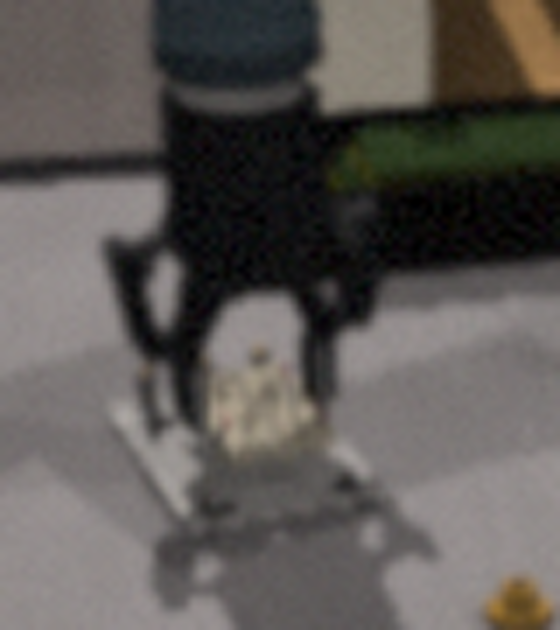

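View pics/top25.png

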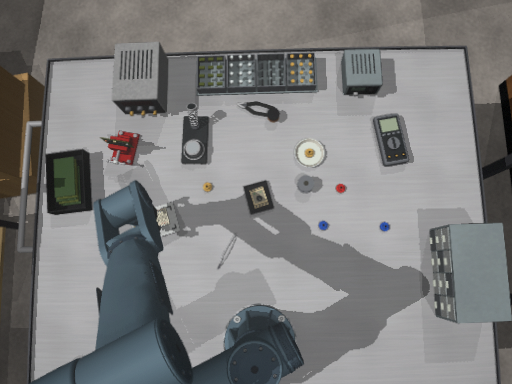

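>>> step_arm(targets=[[[-0.004,-0.004,-0.02],[0,0,0],255],[[0,0,-0.017],[0,0,0],255],[[0,0,-0.01],[0,0,0],255],[[0,0,-0.003],[0,0,0],255],[[0,0,0],[0,0,0],255],[[0,0,0],[0,0,0],255]])

```text
time_s: 29.9
tcp_pos: [0.3866, 0.3274, 0.0067]
orientation: [[0.964, 0.265, -0.0], [0.265, -0.964, -0.0], [-0.0, 0.0, -1.0]]
contact_force: [-0.1, 0.9, 0.1]
opening: 0.053
```

Run:
```python
from fit import *
a=env.get_image("side"); b=env.get_image("top")
s=env.get_state(); p=s['tcp_pos']; print(p,s['contact_force'])
crop("side","pics/s26.png",170,110,250,180,9,a); crop("top","pics/t26.png",120,190,190,250,10,b)
```

```text
[0.38680688 0.32748132 0.00696908] [0.30938677 0.52164694 0.15541357]
```

View pics/s26.png

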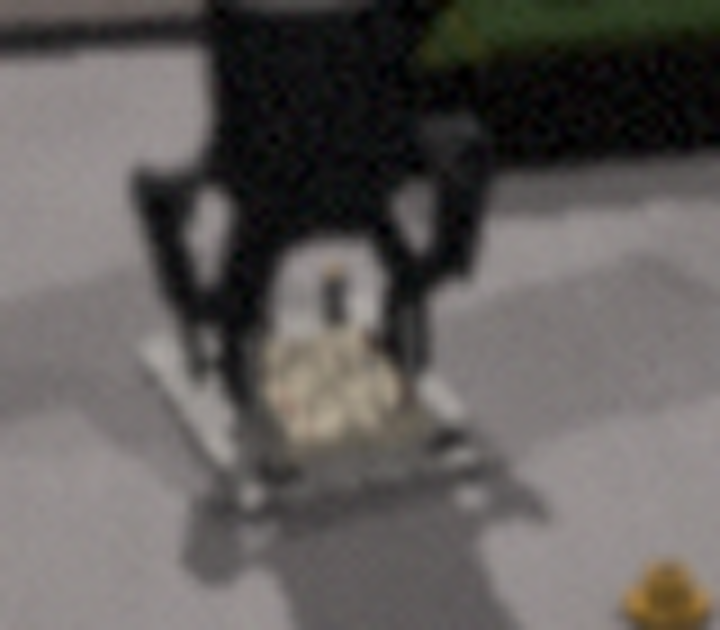

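View pics/t26.png

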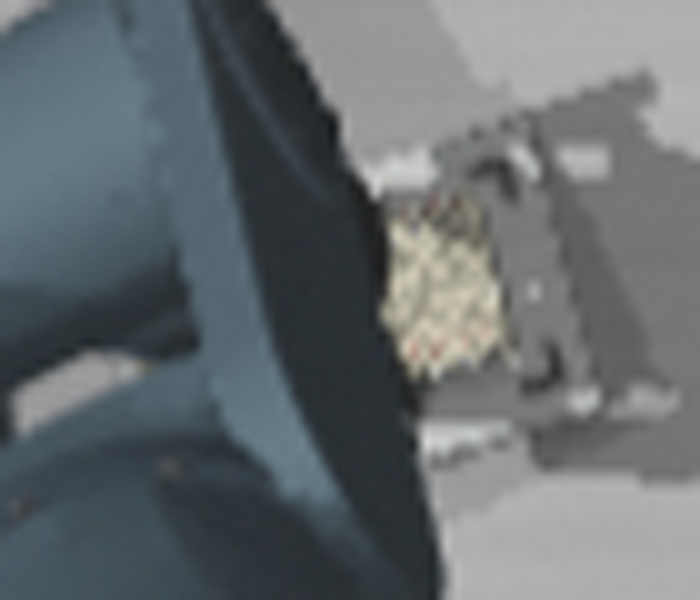

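>>> step_arm(targets=[[[0,0,-0.003],[0,0,0],255],[[0,0,-0.002],[0,0,0],255],[[0,0,-0.001],[0,0,0],255],[[0,0,0],[0,0,0],255]])

```text
time_s: 30.33
tcp_pos: [0.3867, 0.3274, 0.0051]
orientation: [[0.964, 0.265, -0.0], [0.265, -0.964, -0.0], [-0.0, 0.0, -1.0]]
contact_force: [-0.6, -0.8, -0.5]
opening: 0.0529
```

>>> step_arm(targets=[[[0,0,-0.003],[0,0,0],255],[[0,0,0],[0,0,0],255]])

```text
time_s: 30.5
tcp_pos: [0.3867, 0.3274, 0.005]
orientation: [[0.964, 0.265, -0.0], [0.265, -0.964, -0.0], [-0.0, 0.0, -1.0]]
contact_force: [-3.2, -2.2, 10.8]
opening: 0.0532
```

>>> step_arm(targets=[[[0,0,0],[0,0,0],85],[[0,0,0],[0,0,0],70],[[0,0,0],[0,0,0],40],[[0,0,0],[0,0,0],10],[[0,0,0],[0,0,0],0],[[0,0,0.02],[0,0,0],0],[[0,0,0.06],[0,0,0],0],[[0,0,0.1],[0,0,0],0],[[0,0,0.12],[0,0,0],0],[[0,0,0.12],[0,0,0],0],[[0,0,0.12],[0,0,0],0],[[0,0,0.12],[0,0,0],0],[[0,-0.12,0.05],[0,0,0],0],[[0,-0.12,0],[0,0,0],0],[[0,-0.12,0],[0,0,0],0],[[0,-0.12,0],[0,0,0],0],[[0,-0.1,0],[0,0,0],0],[[0,0,0],[0,0,0],0],[[0,0,0],[0,0,0],0]])

```text
time_s: 32.08
tcp_pos: [0.3869, 0.1522, 0.2177]
orientation: [[0.965, 0.261, 0.001], [0.261, -0.965, 0.0], [0.001, 0.0, -1.0]]
contact_force: [-0.4, 0.1, -0.2]
opening: 0.0854
```

Run:
```python
from fit import *
ims={"side":env.get_image("side"),"top":env.get_image("top")}
for c in ims: cv2.imwrite(f"pics/{c}27.png",ims[c][:,:,::-1])
B=[place(box(.071,.099,.008,.0081),(.3876,.3276,.267)),place(box(.055,.083,.008,.0175),(.3876,.3276,.267))]
crop("side","pics/s27.png",175,120,255,180,9,ims["side"]); crop("top","pics/t27.png",120,190,190,250,10,ims["top"])
draw(ims["top"],"top",B,(120,190,190,250),10,"pics/o_t.png")
crop("top","pics/t28.png",170,100,330,220,5,ims["top"])
```

```text
(no output)
```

View pics/s27.png

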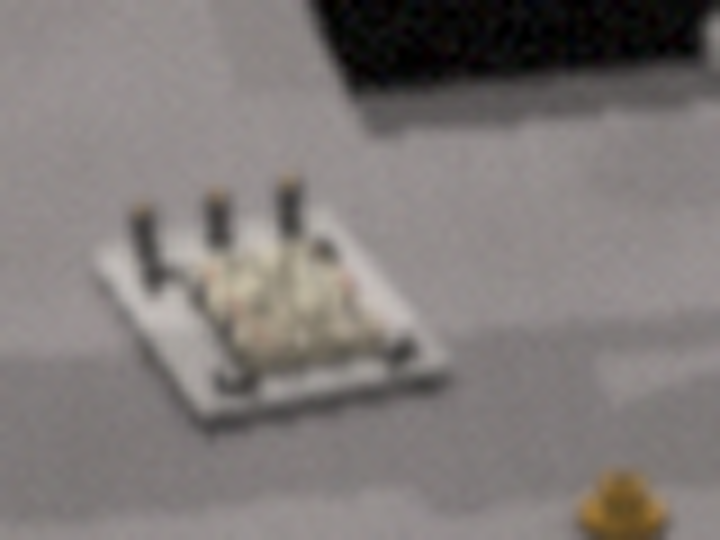

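View pics/t27.png

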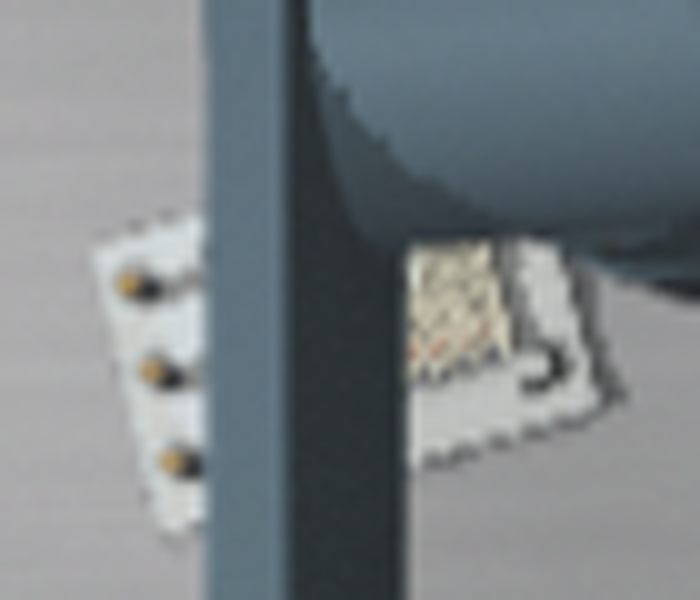

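View pics/side27.png

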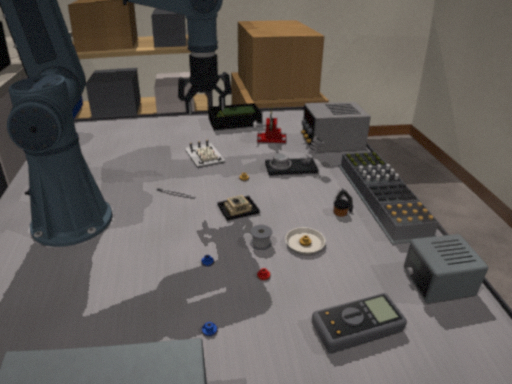

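View pics/t28.png

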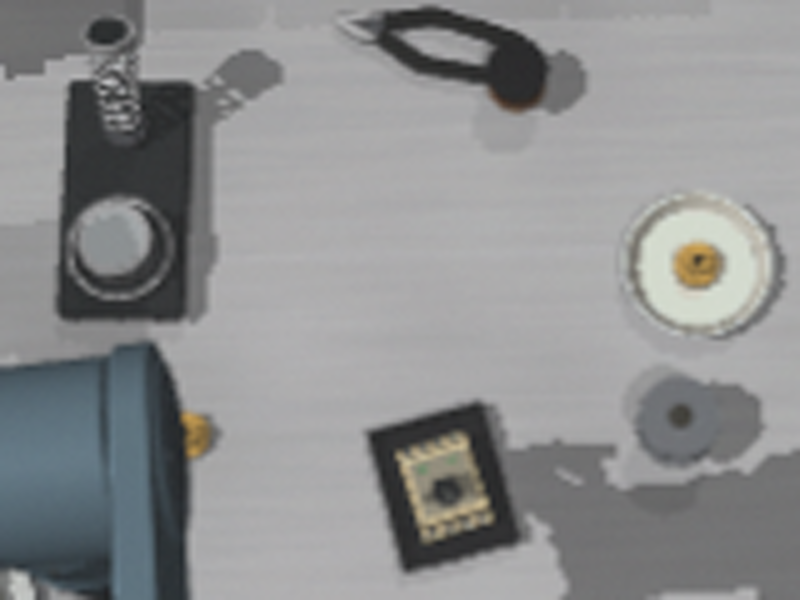

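>>> step_arm(targets=[[[0,-0.12,0],[0,0,0],0],[[0,-0.12,0],[0,0,0],0],[[0,-0.12,0],[0,0,0],0],[[0,-0.12,0],[0,0,0],0],[[0,-0.12,0],[0,0,0],0],[[0,-0.12,0],[0,0,0],0],[[0,-0.12,0],[0,0,0],0],[[0,-0.12,0],[0,0,0],0],[[0,-0.06,0],[0,0,0],0],[[0,0,0],[0,0,0],0],[[0,0,0],[0,0,0],0],[[0,0,0],[0,0,0],0],[[0,0,0],[0,0,0],0]])

```text
time_s: 33.27
tcp_pos: [0.3869, -0.151, 0.217]
orientation: [[0.964, 0.267, -0.0], [0.267, -0.964, 0.001], [-0.0, -0.001, -1.0]]
contact_force: [0.5, 0.6, 0.0]
opening: 0.0859
```

Run:
```python
from fit import *
b=env.get_image("top"); a=env.get_image("side")
B=[place(box(.071,.099,.008,.0081),(.3876,.3276,.267)),place(box(.055,.083,.0174,.0175),(.3867,.3274,.267))]
draw(b,"top",B,(120,190,190,250),10,"pics/t29.png"); cv2.imwrite("pics/top29.png",b[:,:,::-1])
ims={"side":a,"top":b}
for n,P,p0 in (("spare",[cyl(.015,0,.008)],(.497,.164,0)),("reel",[cyl(.027,.033,.038)],(.495,-.156,0)),("nut",[cyl(.015,.003,.011)],(.605,-.175,0))):
    for c in ims: print(n,c,np.round(fit(ims,[c],P,p0,False)[0],4))
```

```text
spare side [0.4968 0.1649 0.    ]
spare top [0.4978 0.164  0.    ]
reel side [ 0.4958 -0.1547  0.    ]
reel top [ 0.4714 -0.1422  0.    ]
nut side [ 0.6038 -0.1744  0.    ]
nut top [ 0.6091 -0.176   0.    ]
```

View pics/t29.png

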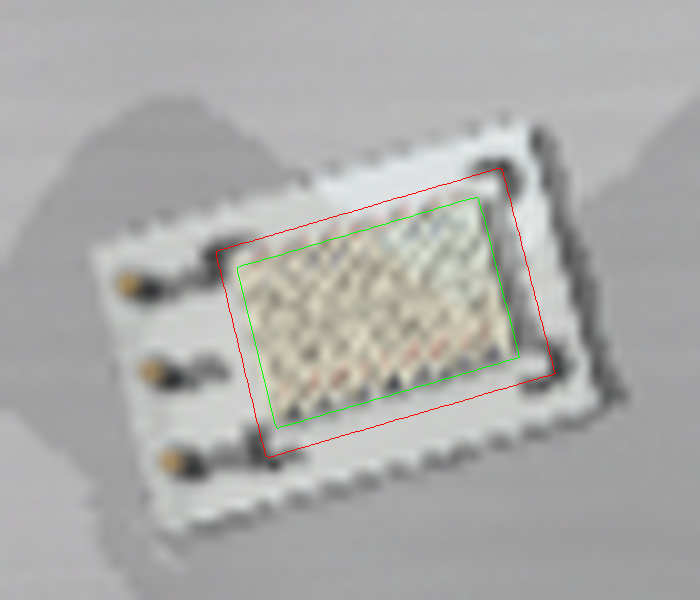

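View pics/top29.png

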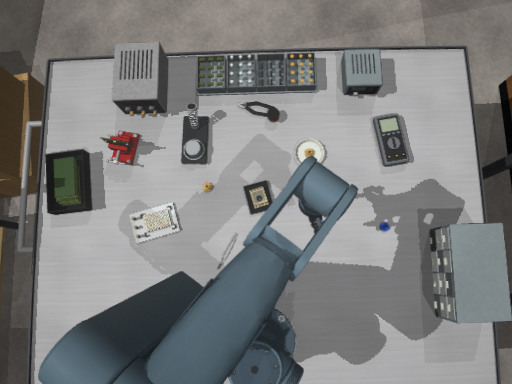

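The breadboard is centred between the stops and every check is good, so I'm handing in. The reel's top-camera fit doesn't count because the arm is covering the reel there.

Run:
```python
from station import env
print(env.sign_off()); print(env.get_state()['time_s'])
```

```text
the job is handed in; nothing more can be done
None
the job is handed in; nothing more can be done
```

The pile is set out and the job is handed in at about 34 s of the 112 s allowed. The hand-in gave no verdict, so what follows rests on my own last pictures.

- **Thumb nut:** it stands in the middle of the white dish, within about 5 mm of its centre in both cameras.
- **Tip tin:** it stands upright in the ring, off-centre by an estimated 1–2 mm.
- **Timer module:** it lies flat and near the middle of the black tray, with its long side along the tray.
- **Breadboard:** it lies flat between the four stops and parallel to the bay. The side view suggested it sat about 3 mm off centre; the clear top view showed it centred to within a few mm.
- **Spare nut and reel:** the spare nut fits where it was in both cameras. The reel's side fit is unchanged to about 1 mm. Its last top-camera fit was about 25 mm off, but the arm covered the reel in that picture, so I disregarded it.

I set each thing down until the wrist force showed contact before opening the fingers, except the nut, where contact was judged by height alone. After the last release the arm was drawn well clear. The two cameras disagreed by 2–4 mm in places, which is well inside the tolerances.

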